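# Mount the softest spring plunger unit

### The job

Three look-alike spring plunger units stand in the slotted rack: squeeze the plunger of each with the same force, going from the robot's left slot to the right one, to find the unit whose plunger gives the most. Stand that unit on the white pad and let go, take it again by the sides of its block, leaving the plunger free, and lower it level onto the two pins of the mounting base, plunger towards the upright stop plate, until the foot plate lies flat on the base; then let go. Leave the other two units standing in their slots and do not push the other things on the bench about.

Things in the scene. Friction and masses are not known exactly. Their poses are not given: they have to be found in the camera images.
- unit_p: one of three look-alike sprung plunger units, about 0.4 kg. Origin: centre of its underside, z up, x towards the plunger. Aluminium foot plate 116 (x) x 44 x 14 mm thick with two 12 mm through holes at x = -44 and 44 mm, y = 0; on it a block from x = 1 to 35 mm, 36 mm wide (y), top at z = 60 mm; from its +x face a steel plunger sticks out at z = 40 mm. Names do not tell the stiffness
- pin_p (a joint): how far unit_p's plunger is pushed in towards -x (m): 0 free, 0.015 bottomed. Its 22 mm disc head, 7 mm thick, has its face at x = 57 mm when free: 56 mm over head and block's back, where it can be squeezed. Linear springs; the softest of the three has 1.8 N/mm, the next 3.6, the stiffest 7.2, so a free 20 N push gives 11, 5.5, 2.8 mm (a squeeze less, by friction)
- nose_p (a point): middle of the lower edge of the foot plate's plunger end on unit_p (its x = 58 mm, z = 0)
- unit_q: one of three look-alike sprung plunger units, about 0.4 kg. Origin: centre of its underside, z up, x towards the plunger. Aluminium foot plate 116 (x) x 44 x 14 mm thick with two 12 mm through holes at x = -44 and 44 mm, y = 0; on it a block from x = 1 to 35 mm, 36 mm wide (y), top at z = 60 mm; from its +x face a steel plunger sticks out at z = 40 mm. Names do not tell the stiffness
- pin_q (a joint): how far unit_q's plunger is pushed in towards -x (m): 0 free, 0.015 bottomed. Its 22 mm disc head, 7 mm thick, has its face at x = 57 mm when free: 56 mm over head and block's back, where it can be squeezed. Linear springs; the softest of the three has 1.8 N/mm, the next 3.6, the stiffest 7.2, so a free 20 N push gives 11, 5.5, 2.8 mm (a squeeze less, by friction)
- nose_q (a point): middle of the lower edge of the foot plate's plunger end on unit_q (its x = 58 mm, z = 0)
- unit_r: one of three look-alike sprung plunger units, about 0.4 kg. Origin: centre of its underside, z up, x towards the plunger. Aluminium foot plate 116 (x) x 44 x 14 mm thick with two 12 mm through holes at x = -44 and 44 mm, y = 0; on it a block from x = 1 to 35 mm, 36 mm wide (y), top at z = 60 mm; from its +x face a steel plunger sticks out at z = 40 mm. Names do not tell the stiffness
- pin_r (a joint): how far unit_r's plunger is pushed in towards -x (m): 0 free, 0.015 bottomed. Its 22 mm disc head, 7 mm thick, has its face at x = 57 mm when free: 56 mm over head and block's back, where it can be squeezed. Linear springs; the softest of the three has 1.8 N/mm, the next 3.6, the stiffest 7.2, so a free 20 N push gives 11, 5.5, 2.8 mm (a squeeze less, by friction)
- nose_r (a point): middle of the lower edge of the foot plate's plunger end on unit_r (its x = 58 mm, z = 0)
- rack: grey rack, fixed; origin: centre of its underside. Floor 150 (x) x 196 (y) x 6 mm; units stand on it, x along its x, free to slide along x. Four fins 8 mm thick at y = -90, -30, 30, 90 mm, x = 1 to 35 mm, tops at 68 mm, make three 52 mm slots at y = 60 (left, seen from the robot), 0, -60 mm. No room for fingers between fins and block, only before the plunger head and behind the block
- pad: white plastic slab 170 (x) x 150 (y) x 10 mm, fixed; origin: centre of its underside
- base: grey-painted steel mounting base, fixed; origin: under the midpoint of its two pins, z up. Plate x = -80 to 90 mm, 80 mm wide, 12 mm thick. Steel pins 10 mm thick, 13 mm tall, tips tapered over 3 mm, at x = -44 and 44 mm, y = 0. Upright stop plate from x = 64 to 76 mm, 70 mm wide, top at 77 mm: no room for a finger between it and a mounted unit's plunger head
- seat (a point): where the origin of the mounted unit comes to lie: midway between the pins, on the base plate's top (12 mm over the table); its x points to the stop plate
- seat_nose (a point): where the nose point of the mounted unit comes to lie: 58 mm from the seat towards the stop plate, on the base plate's top
- hollow_block: hollow steel test block, a 70 mm cube open through from one side to the opposite one; a bystander behind the pad. Origin: about the centre of its underside
- solvent_bottle: white plastic bottle, 54 mm across and about 130 mm tall; a bystander on the robot's side of the table, between pad and base. Origin: about the centre of its underside
- driver: screwdriver lying on the table on the robot's side of the rack; a bystander. Origin: about the centre of its underside
- lens_tube: black lens tube standing upright, 48 mm across, 90 mm tall; a bystander behind the pad. Origin: about the centre of its underside
Things that resemble listed ones, but are neither listed nor needed, are in the scene too. Leave any brown or red look-alike of the unit_r alone.

How it is judged (in metres and radians):
On the way, in this order (a step that is already met when the one before it is completed fails the run):
1. the plunger in the left slot is squeezed (at least 1 mm) (((value of joint pin_p above 0.001 m and y of unit_p in the frame of rack above 0.03 m) or (value of joint pin_q above 0.001 m and y of unit_q in the frame of rack above 0.03 m) or (value of joint pin_r above 0.001 m and y of unit_r in the frame of rack above 0.03 m))), for 0.15 s.
2. the plunger in the middle slot is squeezed (at least 1 mm) (((value of joint pin_p above 0.001 m and y of unit_p in the frame of rack between -0.03 and 0.03 m) or (value of joint pin_q above 0.001 m and y of unit_q in the frame of rack between -0.03 and 0.03 m) or (value of joint pin_r above 0.001 m and y of unit_r in the frame of rack between -0.03 and 0.03 m))), for 0.15 s.
3. the plunger in the right slot is squeezed (at least 1 mm) (((value of joint pin_p above 0.001 m and y of unit_p in the frame of rack below -0.03 m) or (value of joint pin_q above 0.001 m and y of unit_q in the frame of rack below -0.03 m) or (value of joint pin_r above 0.001 m and y of unit_r in the frame of rack below -0.03 m))), for 0.15 s.
4. the softest unit stands upright on the white pad, let go (x of unit_q in the frame of pad between -0.085 and 0.085 m and y of unit_q in the frame of pad between -0.075 and 0.075 m and z of unit_q in the frame of pad between 0.006 and 0.014 m and angle between unit_q's own z axis and vertical below 0.06 rad and contact force between the fingers and unit_q below 0.1 N and linear speed of unit_q below 0.02 m/s), for 0.2 s.
5. it is lifted again in the fingers, its plunger not squeezed (z of unit_q in the frame of pad above 0.03 m and contact force between the fingers and unit_q above 1 N and value of joint pin_q below 0.001 m), for 0.2 s.
At the end, for the whole second after the job is handed in: The softest unit lies flat on the mounting base (within 3 mm, tilt under 0.04 rad), both pins in its holes (centre within 3 mm, plunger end within 4 mm of its place at the stop plate), let go, at rest; the other two stand upright within 40 mm of where they started (horizontal distance between unit_q and seat below 0.003 m and horizontal distance between nose_q and seat_nose below 0.004 m and z of unit_q in the frame of seat below 0.003 m and angle between unit_q's own z axis and vertical below 0.04 rad and linear speed of unit_q below 0.01 m/s and contact force between the fingers and unit_q below 0.1 N and distance of each of unit_p, unit_r from where it was at the start of the episode below 0.04 m and angle between each of unit_p, unit_r's own z axis and vertical below 0.06 rad); the robot touches nothing.
It fails at once if the hollow block, bottle, screwdriver or lens tube is pushed more than 30 mm or one of them knocked over (distance of any of hollow_block, solvent_bottle, driver, lens_tube from where it was at the start of the episode above 0.03 m or angle between any of hollow_block, solvent_bottle, lens_tube's own z axis and vertical above 0.5 rad).
It also fails if it takes over 72 s, if anything falls off the work surface, if the arm or the gripper's body presses on something with over 40 N, if the wrist force passes 120 N, or if a joint passes its speed limit or range.

### The arm

A 6-joint arm with a two-finger parallel gripper is mounted at the origin on the work surface. World frame = base frame: x ahead of the robot, y to its left, z up, the work surface at z = 0. Lengths are in m, angles in degrees, forces in N, time in s.
With the tool pointing down it reaches from about 0.325 to 0.9 m from the base axis. Payload 3.5 kg.
Tool frame: the origin (TCP) lies at the very end of the fingers, on their centre line; the grasp point (between the pads) lies 19 mm behind it; z points along the fingers, y is the direction in which the jaws open and shut (so a half turn about z gives the same grasp; the last joint's range is limited). The gripper opens to 85 mm and grips with 20 to 120 N. Pads are 22 mm wide; open, the fingers measure 114 mm over their backs; the gripper's body (76 mm by 85 mm) begins 54 mm behind the grasp point. The pads swing forward as they close: fully open they stand 13 mm farther back than shut.
Start: joints at [69.993, 15.837, -1.513, 72.651, 0, 84.076], TCP at [0.152, 0.606, 0.231] pointing down, gripper open.
Joint ranges: [-178.77, 178.77], [-48.84, 107.48], [-61.69, 71.31], [-111.58, 123.2], [-90, 87.43], [-180, 180]. Speed limits (degrees/s): [147.25, 147.25, 180, 180, 180, 180].

### API

Orientations are given as [roll, pitch, yaw] about the fixed x, y, z axes, in that order (R = Rz(yaw) Ry(pitch) Rx(roll)).
In Python, from plant import monitor, snapshot, camera_info, job gives the robot as it stands.
- The arm moves only by the tool play_rows, never from a script. Its arguments are lists of equal length, an entry for each row: "fingers": the finger opening in m, from 0 to 0.0854; "linear": the shift along the world's x, y, z in m, a list of three; "twist": the turn about the world's z in rad. A call has exactly 5 rows; each row shifts and turns the commanded pose from where the row before left it; what a row does not reach is not made up. A row lasts 1/12 s, in which the tool goes at most 41.7 mm and 7.16 degrees, less where a joint would pass 70% of its speed; a pose out of reach is approached as far as the arm can. A call is refused whole if a number of a shift passes 0.0417 or a number of a turn 0.125, either way. A call with a gripper value outside its range is refused whole. The fingers move at their own pace and stop on an object; "newtons" is the grip in N (left out, the last holds). Time passes only in rows, so rows that do not move let the fingers close, or fill a call up. It gives the time, the measured TCP pose, the force and the opening at its end, in the units of the state.
- monitor.read_state(): the state, without advancing time (a new reading comes with each control period).
- snapshot(name): name is "side" or "top" or "wrist"; returns (picture, depth): 384x512x3 uint8, red, green, blue; 384x512 float32, m along the optical axis (not along the pixel's ray), 0 where there is no reading.
- camera_info(name): a dict with "fx", "fy", "cx", "cy" (pixels), "world_from_camera" (4x4, takes a point from camera to world coordinates); the wrist camera has in their place "T_tool_cam" (4x4, takes a point from camera to tool coordinates, whose origin is the TCP and whose axes are the flange's). Camera axes: x right, y down, z forward; pixel columns grow to the right and rows downward; lengths in m; the calibration is good to about 2 mm. A picture is of the moment at which its call begins: read the wrist's pose just before it. camera_info takes no time and is no camera call.
- job.hand_in(): hands the job in, once; it reports no verdict.
The state is a dict: "clock": time; "joint_positions": joint angles; "qd": joint speeds; "tau": joint torques, N m; "tool_pos": TCP position; "orientation": TCP orientation; "force": force on the tool from outside, world axes, zero at the start; "torque": the same for the moment, N m; "gripper_width": opening from 0.0 (shut) to 1.0 (fully open).
Only numpy, scipy, OpenCV 4.12 (cv2) and the standard library are available. Lean on these libraries where they do the work, as an engineer would, in place of code of your own. Each camera call takes 0.05 s, during which the arm holds its last target.

## Working session

There is one attempt and no reset: what is moved stays moved. The work goes in short steps, Python scripts to look and compute and a tool call to move; the robot and the scene stay as the last step left them, time stands still between calls to the robot, and variables do not carry over. Pictures are saved under pics/ and viewed, and the job is handed in when it is done.

Besides the shell and the picture viewer there is one more tool, called after ">>>" in YAML: its name, and indented under it one key for each argument. play_rows: Moves the arm, as the interface text tells. Its arguments: {"type":"object","properties":{"fingers":{"type":"array"},"linear":{"type":"array"},"twist":{"type":"array"},"newtons":{"type":"number"}},"required":["fingers","linear","twist"]}

```bash
ls; mkdir -p pics
python3 - <<'E'
from plant import monitor, snapshot, camera_info, job
import cv2, numpy as np
print(monitor.read_state())
for n in ["top","side"]:
    p,d=snapshot(n); cv2.imwrite(f"pics/{n}0.png",p[:,:,::-1]); np.save(f"pics/{n}0.npy",d); print(n,camera_info(n))
    np.save(f"pics/{n}0_rgb.npy",p)
print(camera_info("wrist"))
E
```

```text
pics
{'clock': 0.0, 'joint_positions': array([ 6.99914050e+01,  1.58790409e+01, -1.59893868e+00,  7.26522033e+01,
        9.52167984e-05,  8.40766805e+01]), 'qd': array([-0.03108869,  0.02947557, -0.06725741,  0.02439644, -0.08336149,
       -0.04893838]), 'tau': array([-3.97699614e-04, -4.45506227e+01,  2.95201707e+01,  1.63823983e-02,
       -1.98319526e-05,  6.07981121e-06]), 'tool_pos': array([0.15182702, 0.6054558 , 0.23014223]), 'orientation': array([-1.79870522e+02, -1.35292306e-02,  1.65914709e+02]), 'force': array([-0.35214472, -0.10576987,  0.7350792 ]), 'torque': array([ 0.00650088, -0.00709034,  0.01100095]), 'gripper_width': 0.9983602440816327}
top {'fx': 405.53571441134704, 'fy': 405.53571441134704, 'cx': 250.10047342120467, 'cy': 188.44978041357365, 'world_from_camera': array([[ 0.02840571, -0.99575007,  0.08760654,  0.42053263],
       [-0.99945634, -0.0297599 , -0.01419025,  0.07488756],
       [ 0.0167371 , -0.08715583, -0.99605408,  1.22470289],
       [ 0.        ,  0.        ,  0.        ,  1.        ]])}
side {'fx': 380.53483857737825, 'fy': 380.53483857737825, 'cx': 256.88557449607407, 'cy': 197.04345459620794, 'world_from_camera': array([[ 0.80929146, -0.40334896,  0.42703272,  0.04761033],
       [-0.58740524, -0.5576261 ,  0.58652214, -0.57723183],
       [ 0.00155149, -0.72550861, -0.68821134,  0.81383221],
       [ 0.        ,  0.        ,  0.        ,  1.        ]])}
{'fx': 320.0674865174713, 'fy': 320.0674865174713, 'cx': 254.69063750572334, 'cy': 186.9368300746199, 'T_tool_cam': array([[-4.27329453e-04, -9.46217166e-01, -3.23531902e-01,
         8.25297592e-02],
       [ 9.99999773e-01, -2.35904717e-04, -6.30887594e-04,
        -1.18135934e-03],
       [ 5.20633970e-04, -3.23532098e-01,  9.46217052e-01,
        -1.42850198e-01],
       [ 0.00000000e+00,  0.00000000e+00,  0.00000000e+00,
         1.00000000e+00]])}
```

View pics/top0.png

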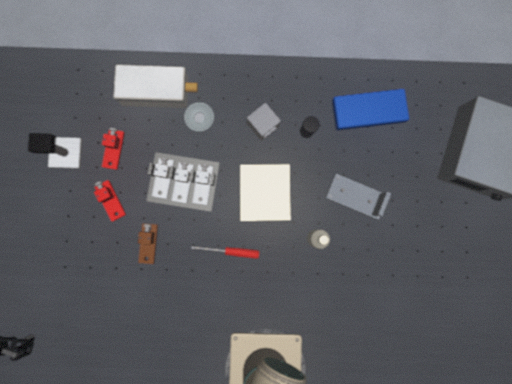

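View pics/side0.png

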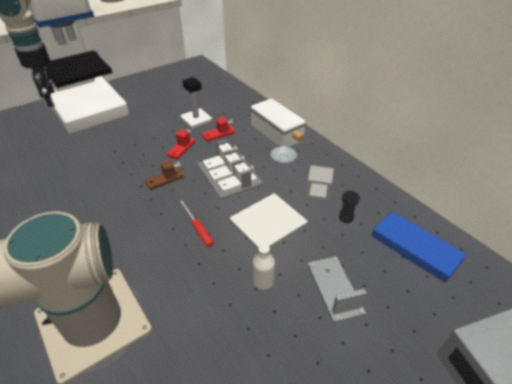

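```bash
cat > h.py <<'E'
from plant import monitor, snapshot, camera_info, job
import cv2, numpy as np
from scipy.spatial.transform import Rotation as R
def tool():
    s=monitor.read_state(); T=np.eye(4); T[:3,:3]=R.from_euler('xyz',s['orientation'],degrees=True).as_matrix(); T[:3,3]=s['tool_pos']; return T
def snap(n,tag):
    W=tool() if n=='wrist' else None
    c=camera_info(n); p,d=snapshot(n)
    M=W@c['T_tool_cam'] if n=='wrist' else c['world_from_camera']
    np.savez(f'pics/{tag}.npz',p=p,d=d,M=M,K=[c['fx'],c['fy'],c['cx'],c['cy']],T=W if W is not None else 0)
    cv2.imwrite(f'pics/{tag}.png',p[:,:,::-1]); return load(tag)
def load(tag):
    z=np.load(f'pics/{tag}.npz'); return dict(z)
def cloud(z):
    fx,fy,cx,cy=z['K']; d=z['d']; v,u=np.mgrid[:d.shape[0],:d.shape[1]]
    P=np.stack([(u-cx)/fx*d,(v-cy)/fy*d,d],-1)@z['M'][:3,:3].T+z['M'][:3,3]
    P[d==0]=np.nan; return P
def ray(z,u,v,h):
    fx,fy,cx,cy=z['K']; r=z['M'][:3,:3]@np.array([(u-cx)/fx,(v-cy)/fy,1]); o=z['M'][:3,3]
    return o+r*(h-o[2])/r[2]
def proj(z,P):
    fx,fy,cx,cy=z['K']; Q=(np.atleast_2d(P)-z['M'][:3,3])@z['M'][:3,:3]
    return np.c_[Q[:,0]/Q[:,2]*fx+cx,Q[:,1]/Q[:,2]*fy+cy]
def crop(z,tag,u0,u1,v0,v1,k):
    im=cv2.resize(z['p'][v0:v1,u0:u1,::-1],None,fx=k,fy=k,interpolation=cv2.INTER_CUBIC); cv2.imwrite(f'pics/{tag}.png',im)
E
python3 - <<'E'
from h import *
z=snap('top','top1'); P=cloud(z)
crop(z,'top1c',90,400,90,270,2.5)
for n,u,v,h in [('rackTL',151,153,.006),('rackTR',219,159,.006),('rackBL',147,205,.006),('rackBR',214,211,.006),('L',162,165,.06),('M',183,170,.06),('R',204,173,.06),('pad',265,193,.01),('pinA',342,189,.02),('base far',376,211,.07),('stop t',384,193,.07),('bottle',320,240,.1),('lens',311,127,.09),('hollow',264,120,.07),('glass',199,117,.05)]:
    print(n,ray(z,u,v,h).round(3),P[v,u].round(3))
E
```

```text
rackTL [0.626 0.361 0.006] [ 0.628  0.363 -0.003]
rackTR [0.615 0.154 0.006] [ 0.616  0.155 -0.001]
rackBL [0.469 0.365 0.006] [0.469 0.365 0.003]
rackBR [0.457 0.164 0.006] [ 0.457  0.164 -0.001]
L [0.583 0.315 0.06 ] [0.582 0.313 0.066]
M [0.571 0.253 0.06 ] [0.57  0.252 0.069]
R [0.564 0.193 0.06 ] [0.563 0.192 0.067]
pad [0.515 0.012 0.01 ] [0.515 0.013 0.012]
pinA [ 0.533 -0.217  0.02 ] [ 0.532 -0.216  0.026]
base far [ 0.468 -0.303  0.07 ] [ 0.469 -0.312  0.044]
stop t [ 0.52  -0.326  0.07 ] [ 0.522 -0.332  0.052]
bottle [ 0.382 -0.138  0.1  ] [ 0.383 -0.132  0.131]
lens [ 0.702 -0.11   0.09 ] [ 0.702 -0.11   0.087]
hollow [0.723 0.024 0.07 ] [0.722 0.024 0.074]
glass [0.731 0.215 0.05 ] [0.742 0.22  0.006]
```

View pics/top1c.png

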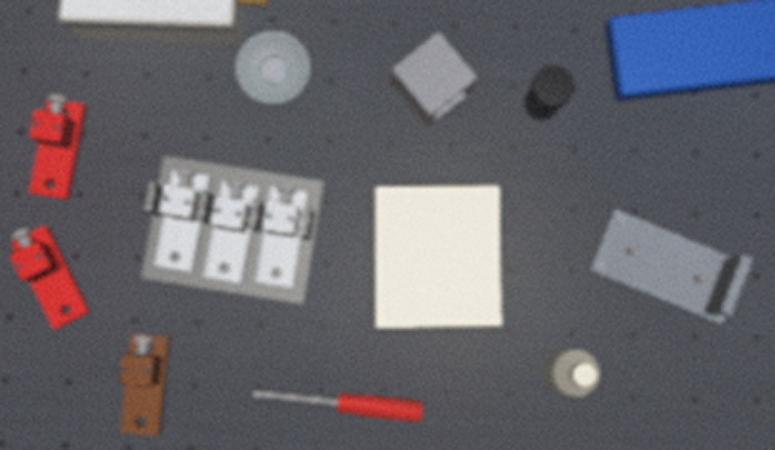

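>>> play_rows:
  fingers: [0.085,0.085,0.085,0.085,0.085]
  linear:
    - [0.026,-0.02,-0.002]
    - [0.026,-0.02,-0.002]
    - [0.026,-0.02,-0.002]
    - [0.026,-0.02,-0.002]
    - [0.026,-0.02,-0.002]
  twist: [-0.092,-0.092,-0.092,-0.092,-0.092]
  newtons: 25

```text
clock: 0.57
tool_pos: [0.2828, 0.505, 0.2208]
orientation: [-180.0, 0.0, 139.3]
force: [-0.1, 0.0, 0.4]
gripper_width: 0.997
```

>>> play_rows:
  fingers: [0.085,0.085,0.085,0.085,0.085]
  linear:
    - [0.026,-0.02,-0.002]
    - [0.026,-0.02,-0.002]
    - [0.026,-0.02,-0.002]
    - [0.026,-0.02,-0.002]
    - [0.026,-0.02,-0.002]
  twist: [-0.092,-0.092,-0.092,-0.092,-0.092]

```text
clock: 0.98
tool_pos: [0.413, 0.4049, 0.2109]
orientation: [-180.0, 0.0, 112.9]
force: [0.6, 0.9, 0.4]
gripper_width: 0.999
```

>>> play_rows:
  fingers: [0.085,0.085,0.085,0.085,0.085]
  linear:
    - [0.026,-0.02,-0.002]
    - [0.026,-0.02,-0.002]
    - [0.026,-0.02,-0.002]
    - [0.026,-0.02,-0.002]
    - [0,0,0]
  twist: [-0.092,-0.092,-0.092,-0.092,-0.092]

```text
clock: 1.4
tool_pos: [0.5203, 0.3227, 0.2024]
orientation: [179.9, 0.1, 86.3]
force: [0.1, 0.8, 0.5]
gripper_width: 0.997
```

Run:
```python
from h import *
z=snap('wrist','w1'); print(z['T'].round(4)); crop(z,'w1c',0,512,0,384,1.5)
P=cloud(z); np.save('pics/w1P.npy',P)
h=np.nan_to_num(P[...,2]); cv2.imwrite('pics/w1h.png',cv2.resize(np.clip(h*3000,0,255).astype('u1'),None,fx=1.5,fy=1.5))
```

```text
[[ 0.0649  0.9979  0.002   0.5203]
 [ 0.9979 -0.0649 -0.0018  0.3227]
 [-0.0017  0.0021 -1.      0.2024]
 [ 0.      0.      0.      1.    ]]
```

View pics/w1c.png

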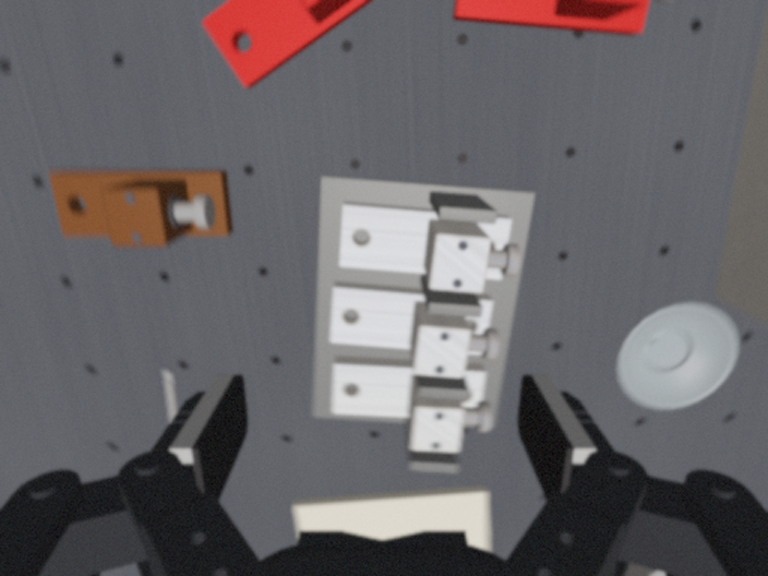

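View pics/w1h.png

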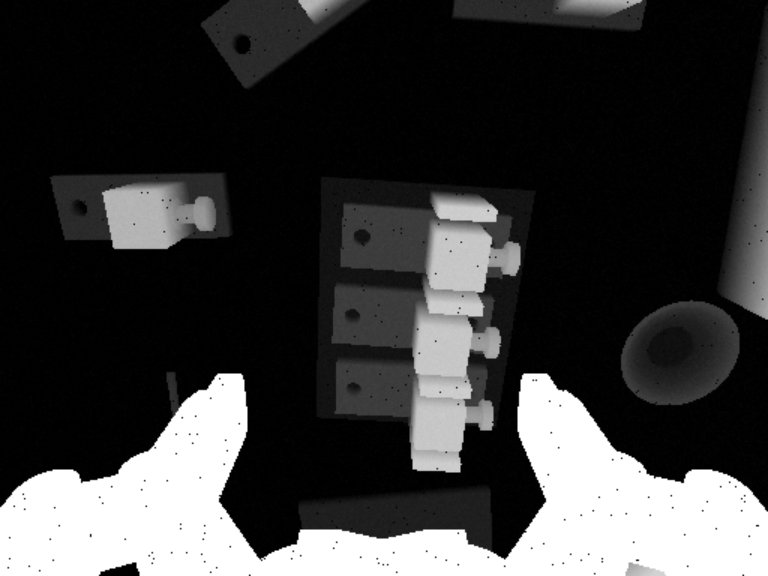

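Run:
```python
from h import *
z=load('w1'); P=np.load('pics/w1P.npy').reshape(-1,3)
P=P[~np.isnan(P[:,0])]
c=[ray(z,u/1.5,v/1.5,.006) for u,v in [(321,178),(534,192),(314,417)]]
print(np.round(c,4))
roi=(P[:,0]>.43)&(P[:,0]<.65)&(P[:,1]>.14)&(P[:,1]<.38)
Q=P[roi]
pl=Q[(Q[:,2]>.015)&(Q[:,2]<.025)]
xa=c[1]-c[0]; print('yaw from top edge',np.degrees(np.arctan2(xa[1],xa[0])), np.linalg.norm(xa[:2]))
ya=c[0]-c[2]; print('yaw from left edge',np.degrees(np.arctan2(-ya[0],ya[1])),np.linalg.norm(ya[:2]))
# foot plates components via kmeans in y
for name,lo,hi in [('plate',.015,.025),('top',.060,.0725)]:
    m=np.zeros((300,300),np.uint8); q=Q[(Q[:,2]>lo)&(Q[:,2]<hi)]
    print(name,len(q),np.median(q[:,2]))
    ij=((q[:,:2]-[.40,.12])*1000).astype(int); m[ij[:,0],ij[:,1]]=255
    m=cv2.morphologyEx(m,cv2.MORPH_CLOSE,np.ones((3,3)))
    cv2.imwrite(f'pics/{name}.png',cv2.resize(m[::-1,::-1],None,fx=2,fy=2))
    for k in cv2.findContours(m,cv2.RETR_EXTERNAL,cv2.CHAIN_APPROX_NONE)[0]:
        if cv2.contourArea(k)<300: continue
        r=cv2.minAreaRect(k); print((np.array(r[0][::-1])/1000+[.4,.12]).round(4),np.round(r[1]),round(r[2],1))
```

```text
[[0.4817 0.3663 0.006 ]
 [0.6301 0.3468 0.006 ]
 [0.4552 0.1728 0.006 ]]
yaw from top edge -7.48185991941219 0.14963408541723167
yaw from left edge -7.807809238673585 0.1953222070920548
plate 7040 0.020131518770143936
[0.5856 0.2005] [33. 16.] 2.3
[0.5236 0.3212] [51. 65.] 11.8
[0.5136 0.2634] [46. 67.] 8.3
[0.5066 0.203 ] [46. 61.] 6.8
top 5242 0.06630627895152535
[0.5677 0.3167] [36. 35.] 8.1
[0.5562 0.2576] [37. 35.] 9.5
[0.552  0.1984] [37. 34.] 6.3
```

View pics/top.png

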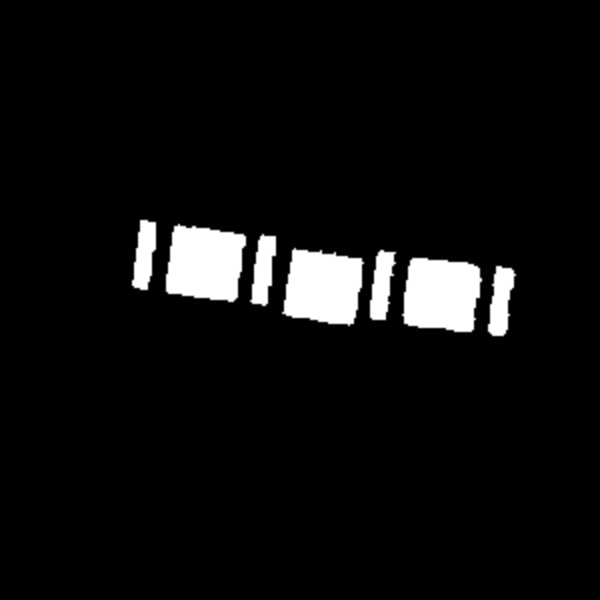

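>>> play_rows:
  fingers: [0.085,0.085,0.085,0.085,0.085]
  linear:
    - [0.0147,-0.0017,-0.022]
    - [0.0147,-0.0017,-0.022]
    - [0.0147,-0.0017,-0.022]
    - [0.0147,-0.0017,-0.022]
    - [0,0,0]
  twist: [-0.017,-0.017,-0.017,-0.017,0]
  newtons: 25

```text
clock: 1.87
tool_pos: [0.5734, 0.3181, 0.1098]
orientation: [-179.6, 0.2, 83.0]
force: [-0.3, -0.3, -0.6]
gripper_width: 0.992
```

>>> play_rows:
  fingers: [0.085,0.085,0.085,0.085,0.085]
  linear:
    - [0,0,0]
    - [0,0,-0.02]
    - [0,0,-0.02]
    - [0,0,-0.02]
    - [0,0,0]
  twist: [0,0,0,0,0]

```text
clock: 2.28
tool_pos: [0.5714, 0.319, 0.0529]
orientation: [-179.7, 0.2, 83.1]
force: [-0.5, 0.6, -1.4]
gripper_width: 0.993
```

Run:
```python
from h import *
z=snap('wrist','w2'); print(z['T'].round(4)); crop(z,'w2c',0,512,0,384,1.5)
```

```text
[[ 0.1205  0.9927 -0.0056  0.5714]
 [ 0.9927 -0.1205 -0.002   0.319 ]
 [-0.0027 -0.0053 -1.      0.0529]
 [ 0.      0.      0.      1.    ]]
```

View pics/w2c.png

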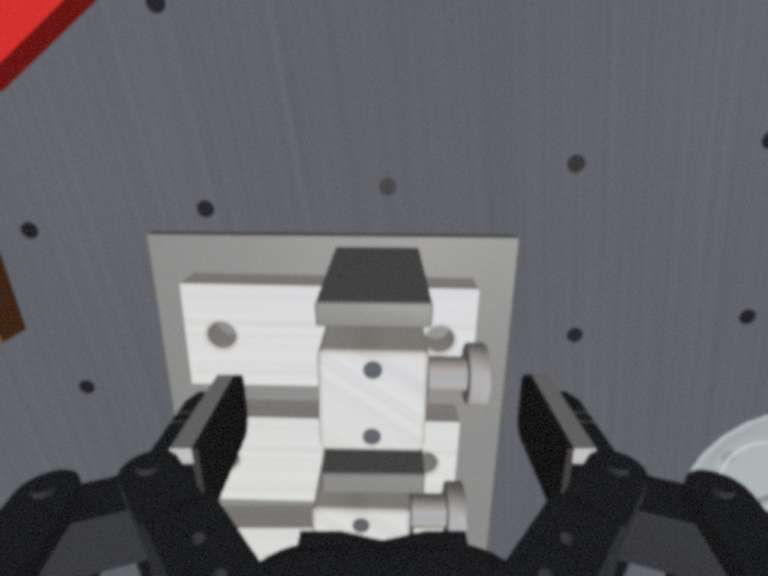

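>>> play_rows:
  fingers: [0.085,0.085,0.085,0.085,0.085]
  linear:
    - [0.004,-0.0016,0]
    - [0.004,-0.0016,-0.009]
    - [0,0,-0.009]
    - [0,0,-0.009]
    - [0,0,0]
  twist: [-0.006,-0.006,0,0,0]

```text
clock: 2.75
tool_pos: [0.5814, 0.3154, 0.0261]
orientation: [-179.8, 0.1, 82.3]
force: [-0.4, 0.0, -0.4]
gripper_width: 0.993
```

>>> play_rows:
  fingers: [0.03,0.03,0.03,0.03,0.03]
  linear:
    - [0,0,0]
    - [0,0,0]
    - [0,0,0]
    - [0,0,0]
    - [0,0,0]
  twist: [0,0,0,0,0]
  newtons: 25

```text
clock: 3.17
tool_pos: [0.5805, 0.3166, 0.0291]
orientation: [-179.8, -0.0, 82.3]
force: [-6.0, -0.1, 6.3]
gripper_width: 0.614
```

>>> play_rows:
  fingers: [0.03,0.03,0.03,0.03,0.03]
  linear:
    - [0,0,0]
    - [0,0,0]
    - [0,0,0]
    - [0,0,0]
    - [0,0,0]
  twist: [0,0,0,0,0]
  newtons: 25

```text
clock: 3.58
tool_pos: [0.5805, 0.3166, 0.0291]
orientation: [-179.8, -0.0, 82.3]
force: [-6.6, 0.0, 6.2]
gripper_width: 0.612
```

Run:
```python
from h import *
s=monitor.read_state();print(s['gripper_width']*85.4,s['gripper_width'],s['force'])
z=snap('wrist','w3'); print(z['T'].round(4)); crop(z,'w3c',0,512,0,384,1.5)
```

```text
52.27016807001957 0.6120628579627584 [-6.62904194  0.03357929  6.19754236]
[[ 1.337e-01  9.910e-01 -4.100e-03  5.805e-01]
 [ 9.910e-01 -1.337e-01  6.000e-04  3.166e-01]
 [ 0.000e+00 -4.200e-03 -1.000e+00  2.910e-02]
 [ 0.000e+00  0.000e+00  0.000e+00  1.000e+00]]
```

View pics/w3c.png

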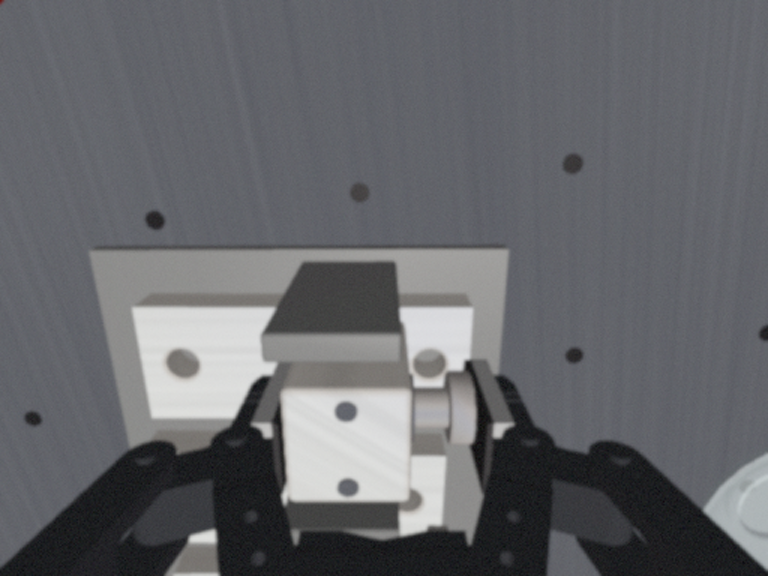

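>>> play_rows:
  fingers: [0.085,0.085,0.085,0.085,0.085]
  linear:
    - [0,0,0]
    - [0,0,0]
    - [0,0,0]
    - [0,0,0]
    - [0,0,0.02]
  twist: [0,0,0,0,0]

```text
clock: 4.05
tool_pos: [0.58, 0.3147, 0.0444]
orientation: [-179.6, 0.2, 82.3]
force: [-1.3, -0.1, -0.6]
gripper_width: 0.995
```

>>> play_rows:
  fingers: [0.085,0.085,0.085,0.085,0.085]
  linear:
    - [0,0,0.025]
    - [0,0,0.025]
    - [-0.004,-0.02,0]
    - [-0.004,-0.02,0]
    - [-0.004,-0.02,0]
  twist: [0,0,0,0,0]

```text
clock: 4.47
tool_pos: [0.5718, 0.256, 0.0994]
orientation: [179.9, -0.0, 82.3]
force: [0.1, -0.3, -0.9]
gripper_width: 0.998
```

>>> play_rows:
  fingers: [0.085,0.085,0.085,0.085,0.085]
  linear:
    - [0,0,0]
    - [0,0,0]
    - [0,0,0]
    - [0,0,0]
    - [0,0,0]
  twist: [0,0,0,0,0]

```text
clock: 4.88
tool_pos: [0.5712, 0.257, 0.0983]
orientation: [180.0, -0.0, 82.3]
force: [0.3, -0.3, -0.3]
gripper_width: 0.992
```

>>> play_rows:
  fingers: [0.085,0.085,0.085,0.085,0.085]
  linear:
    - [-0.002,0,0]
    - [-0.0015,0,-0.023]
    - [0,0,-0.023]
    - [0,0,-0.022]
    - [0,0,0]
  twist: [0,0,0,0,0]

```text
clock: 5.3
tool_pos: [0.5633, 0.2553, 0.0257]
orientation: [-179.5, 0.2, 82.3]
force: [-1.0, -0.0, -1.4]
gripper_width: 0.995
```

>>> play_rows:
  fingers: [0.085,0.03,0.03,0.03,0.03]
  linear:
    - [0,0,0]
    - [0,0,0]
    - [0,0,0]
    - [0,0,0]
    - [0,0,0]
  twist: [0,0,0,0,0]
  newtons: 25

```text
clock: 5.72
tool_pos: [0.5658, 0.2572, 0.033]
orientation: [-179.8, -0.1, 82.3]
force: [-8.7, 0.2, 12.2]
gripper_width: 0.585
```

>>> play_rows:
  fingers: [0.03,0.03,0.03,0.03,0.03]
  linear:
    - [0,0,0]
    - [0,0,0]
    - [0,0,0]
    - [0,0,0]
    - [0,0,0]
  twist: [0,0,0,0,0]
  newtons: 25

```text
clock: 6.13
tool_pos: [0.5658, 0.2572, 0.033]
orientation: [-179.9, -0.1, 82.3]
force: [-8.6, 1.0, 11.6]
gripper_width: 0.583
```

Run:
```python
from h import *
s=monitor.read_state();print(s['gripper_width']*85.4,s['gripper_width'],s['force'])
z=snap('wrist','w4'); print(z['T'].round(4)); crop(z,'w4c',0,512,0,384,1.5)
```

```text
49.82868878992312 0.5834741076103409 [-8.56510887  0.99972098 11.59011499]
[[ 0.1337  0.991  -0.0023  0.5658]
 [ 0.991  -0.1337  0.0023  0.2572]
 [ 0.002  -0.0026 -1.      0.033 ]
 [ 0.      0.      0.      1.    ]]
```

View pics/w4c.png

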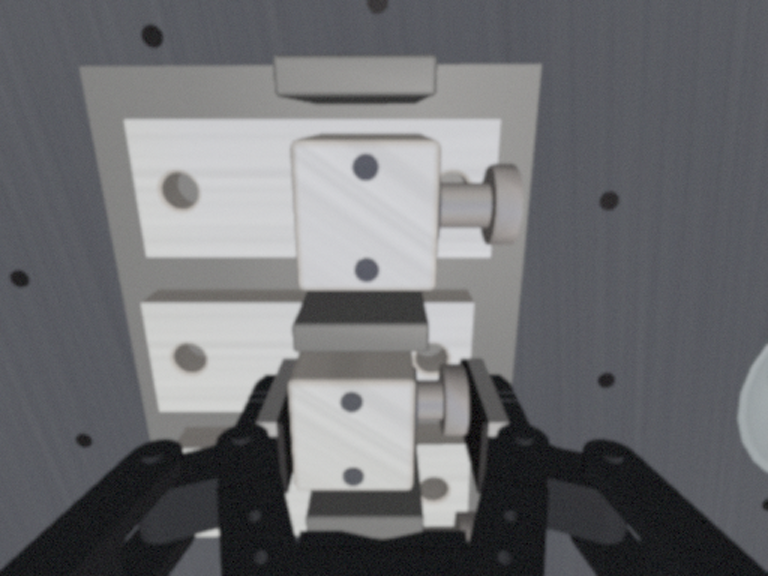

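>>> play_rows:
  fingers: [0.085,0.085,0.085,0.085,0.085]
  linear:
    - [0,0,0]
    - [0,0,0]
    - [0,0,0]
    - [0,0,0]
    - [0,0,0.02]
  twist: [0,0,0,0,0]

```text
clock: 6.6
tool_pos: [0.5643, 0.255, 0.0467]
orientation: [-179.6, 0.2, 82.2]
force: [0.3, 0.1, -1.1]
gripper_width: 0.999
```

>>> play_rows:
  fingers: [0.085,0.085,0.085,0.085,0.085]
  linear:
    - [0,0,0.025]
    - [0,0,0.025]
    - [-0.001,-0.02,0]
    - [-0.001,-0.02,0]
    - [-0.001,-0.02,0]
  twist: [0,0,0,0,0]

```text
clock: 7.02
tool_pos: [0.5653, 0.1959, 0.1012]
orientation: [179.9, -0.0, 82.3]
force: [0.6, -0.6, -0.5]
gripper_width: 0.996
```

>>> play_rows:
  fingers: [0.085,0.085,0.085,0.085,0.085]
  linear:
    - [0,0,0]
    - [0,0,0]
    - [0,0,0]
    - [0,0,0]
    - [0,0,0]
  twist: [0,0,0,0,0]

```text
clock: 7.43
tool_pos: [0.5645, 0.1969, 0.1002]
orientation: [180.0, -0.0, 82.3]
force: [0.1, 0.7, -0.7]
gripper_width: 0.994
```

Run:
```python
from h import *
z=snap('wrist','w5'); print(z['T'].round(4)); crop(z,'w5c',0,512,0,384,1.5)
```

```text
[[ 1.337e-01  9.910e-01  1.000e-04  5.645e-01]
 [ 9.910e-01 -1.337e-01  2.000e-04  1.969e-01]
 [ 2.000e-04  1.000e-04 -1.000e+00  1.002e-01]
 [ 0.000e+00  0.000e+00  0.000e+00  1.000e+00]]
```

View pics/w5c.png

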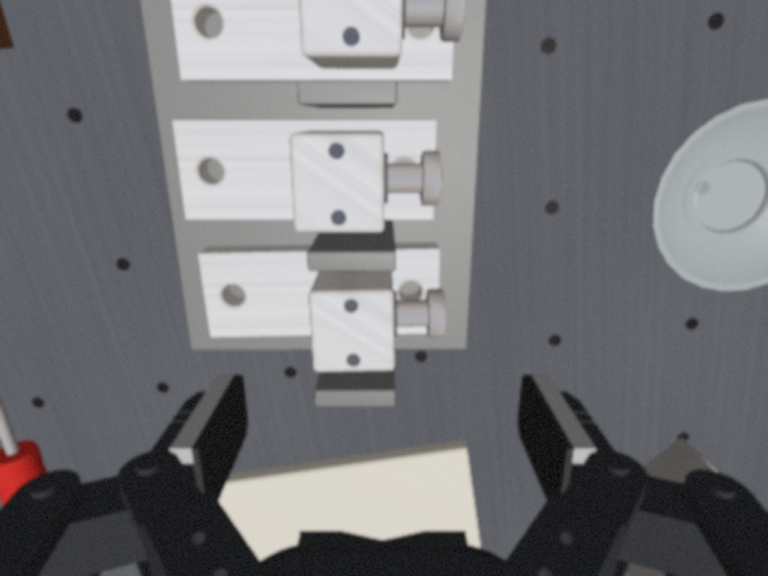

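>>> play_rows:
  fingers: [0.085,0.085,0.085,0.085,0.085]
  linear:
    - [0,0,-0.022]
    - [0,0,-0.023]
    - [0,0,-0.023]
    - [0,0,0]
    - [0,0,0]
  twist: [0,0,0,0,0]

```text
clock: 7.9
tool_pos: [0.5628, 0.1962, 0.031]
orientation: [-179.8, 0.1, 82.3]
force: [-0.7, -0.4, -0.6]
gripper_width: 0.996
```

>>> play_rows:
  fingers: [0.085,0.03,0.03,0.03,0.03]
  linear:
    - [0,0,0]
    - [0,0,0]
    - [0,0,0]
    - [0,0,0]
    - [0,0,0]
  twist: [0,0,0,0,0]
  newtons: 25

```text
clock: 8.32
tool_pos: [0.5607, 0.1973, 0.0347]
orientation: [-179.6, -0.1, 82.3]
force: [-14.4, 2.3, 18.3]
gripper_width: 0.549
```

>>> play_rows:
  fingers: [0.03,0.03,0.03,0.03,0.03]
  linear:
    - [0,0,0]
    - [0,0,0]
    - [0,0,0]
    - [0,0,0]
    - [0,0,0]
  twist: [0,0,0,0,0]
  newtons: 25

```text
clock: 8.73
tool_pos: [0.5606, 0.1973, 0.0347]
orientation: [-179.6, -0.1, 82.3]
force: [-12.9, 1.8, 19.2]
gripper_width: 0.544
```

Run:
```python
from h import *
s=monitor.read_state();print(s['gripper_width']*85.4,s['gripper_width'],s['force'])
z=snap('wrist','w6'); print(z['T'].round(4)); crop(z,'w6c',0,512,0,384,1.5)
```

```text
46.43523545060364 0.5437381200304876 [-12.93201279   1.83854489  19.23085238]
[[ 0.1335  0.991  -0.0064  0.5606]
 [ 0.991  -0.1335  0.0025  0.1973]
 [ 0.0016 -0.0067 -1.      0.0347]
 [ 0.      0.      0.      1.    ]]
```

View pics/w6c.png

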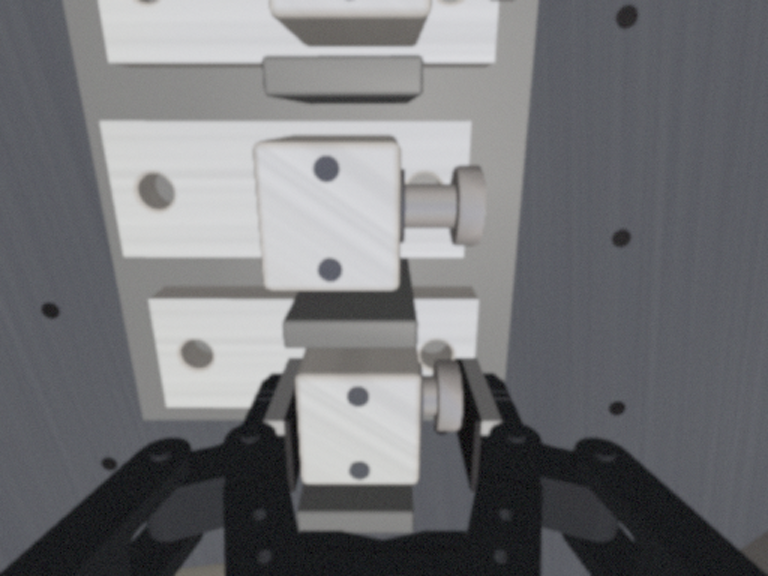

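>>> play_rows:
  fingers: [0.02,0.02,0.02,0.02,0.02]
  linear:
    - [0,0,0.004]
    - [0,0,0]
    - [0,0,0.003]
    - [0,0,0.006]
    - [0,0,0.01]
  twist: [0,0,0,0,0]
  newtons: 45

```text
clock: 9.2
tool_pos: [0.5632, 0.1957, 0.0543]
orientation: [-179.8, 0.1, 82.2]
force: [-0.4, -0.0, -4.4]
gripper_width: 0.472
```

>>> play_rows:
  fingers: [0.02,0.02,0.02,0.02,0.02]
  linear:
    - [0,0,0.012]
    - [0,0,0.012]
    - [0,0,0.012]
    - [0,0,0.012]
    - [0,0,0.012]
  twist: [0,0,0,0,0]

```text
clock: 9.62
tool_pos: [0.5647, 0.1963, 0.1171]
orientation: [179.9, -0.0, 82.3]
force: [-0.1, 0.2, -4.3]
gripper_width: 0.467
```

Run:
```python
from h import *
s=monitor.read_state();print(s['gripper_width']*85.4,s['gripper_width'],s['force'])
z=snap('wrist','w7'); print(z['T'].round(4)); crop(z,'w7c',0,512,0,384,1.5)
z=snap('side','s7'); crop(z,'s7c',150,350,100,250,4)
```

```text
39.84530875856469 0.4665727020909214 [-0.06891419  0.24660733 -4.31197646]
[[ 1.346e-01  9.909e-01  1.100e-03  5.647e-01]
 [ 9.909e-01 -1.346e-01  2.000e-04  1.963e-01]
 [ 3.000e-04  1.000e-03 -1.000e+00  1.171e-01]
 [ 0.000e+00  0.000e+00  0.000e+00  1.000e+00]]
```

View pics/w7c.png

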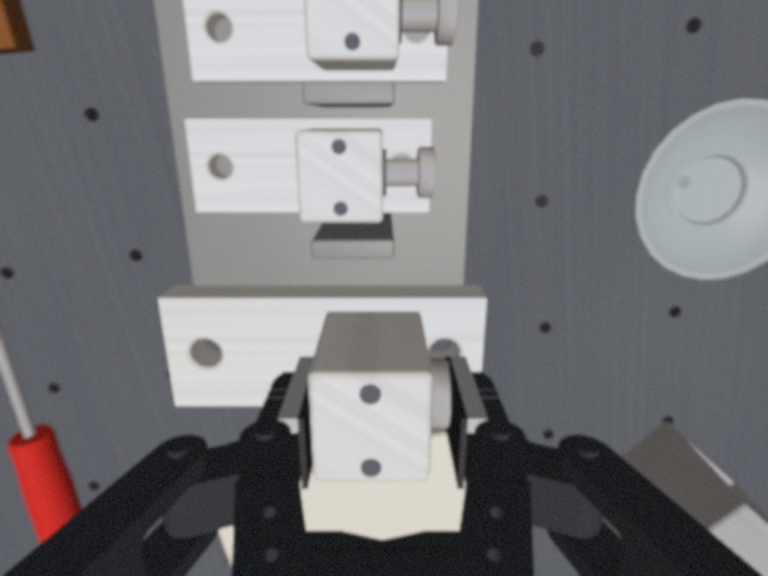

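View pics/s7c.png

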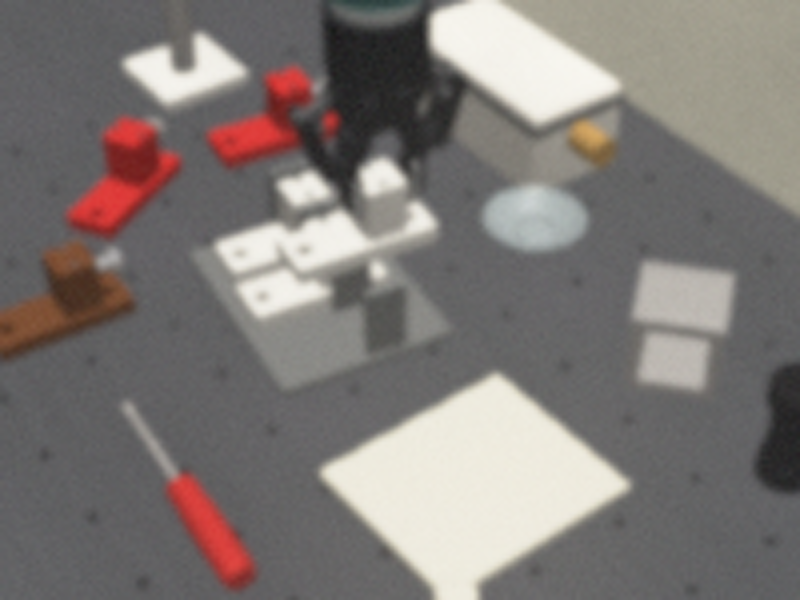

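Run:
```python
from h import *
z=load('w7'); P=cloud(z)
for (u,v) in [(400/1.5,430/1.5),(340/1.5,420/1.5),(400/1.5,470/1.5),(180/1.5,380/1.5),(280/1.5,380/1.5),(180/1.5,310/1.5),(330/1.5,390/1.5),(420/1.5,390/1.5),(330/1.5,470/1.5),(420/1.5,470/1.5)]:
    print((int(u),int(v)),np.nanmedian(P[int(v)-2:int(v)+3,int(u)-2:int(u)+3].reshape(-1,3),0).round(4))
z=load('top1');
for u,v in [(374,186),(500,185),(376,327),(503,326)]: print('pad',ray(z,90+u/2.5,90+v/2.5,.01).round(4))
```

```text
(266, 286) [0.5699 0.1955 0.1474]
(226, 280) [0.554  0.2007 0.1475]
(266, 313) [0.5682 0.182  0.1476]
(120, 253) [0.4887 0.1949 0.1014]
(186, 253) [0.535  0.2062 0.1309]
(120, 206) [0.4963 0.2227 0.1013]
(220, 260) [0.5531 0.2104 0.1474]
(280, 260) [0.577  0.2072 0.1473]
(220, 313) [0.5487 0.1847 0.1475]
(280, 313) [0.5742 0.1812 0.1475]
pad [0.5993 0.0914 0.01  ]
pad [ 0.6053 -0.0611  0.01  ]
pad [0.4296 0.0838 0.01  ]
pad [ 0.4351 -0.0681  0.01  ]
```

>>> play_rows:
  fingers: [0.02,0.02,0.02,0.02,0.02]
  linear:
    - [0,0,0.015]
    - [-0.0033,-0.022,0]
    - [-0.0033,-0.022,0]
    - [-0.0033,-0.022,0]
    - [-0.0033,-0.022,0]
  twist: [0,0,0,0,0]

```text
clock: 10.13
tool_pos: [0.5505, 0.1075, 0.1299]
orientation: [-180.0, 0.0, 82.3]
force: [0.1, -0.9, -4.2]
gripper_width: 0.464
```

>>> play_rows:
  fingers: [0.02,0.02,0.02,0.02,0.02]
  linear:
    - [-0.0033,-0.022,0]
    - [-0.0033,-0.022,0]
    - [-0.0033,-0.022,0]
    - [-0.0033,-0.022,0]
    - [0,-0.011,0]
  twist: [0,0,0,0,0]

```text
clock: 10.55
tool_pos: [0.5367, 0.0072, 0.1298]
orientation: [-179.9, 0.1, 82.2]
force: [-0.3, -0.0, -4.3]
gripper_width: 0.467
```

>>> play_rows:
  fingers: [0.02,0.02,0.02,0.02,0.02]
  linear:
    - [0,0,-0.015]
    - [0,0,-0.02]
    - [0,0,-0.02]
    - [0,0,-0.015]
    - [0,0,0]
  twist: [0,0,0,0,0]

```text
clock: 10.97
tool_pos: [0.5346, 0.0097, 0.0567]
orientation: [-179.6, -0.0, 82.3]
force: [-1.8, 0.8, -3.5]
gripper_width: 0.467
```

>>> play_rows:
  fingers: [0.02,0.02,0.02,0.02,0.02]
  linear:
    - [0,0,-0.006]
    - [0,0,-0.005]
    - [0,0,-0.003]
    - [0,0,0]
    - [0,0,0]
  twist: [0,0,0,0,0]

```text
clock: 11.38
tool_pos: [0.5385, 0.0092, 0.0468]
orientation: [180.0, -0.0, 82.3]
force: [0.2, 0.1, -4.4]
gripper_width: 0.473
```

>>> play_rows:
  fingers: [0.02,0.02,0.02,0.02,0.02]
  linear:
    - [0,0,-0.003]
    - [0,0,-0.002]
    - [0,0,-0.0015]
    - [0,0,0]
    - [0,0,0]
  twist: [0,0,0,0,0]

```text
clock: 11.8
tool_pos: [0.5381, 0.0092, 0.0399]
orientation: [180.0, -0.0, 82.3]
force: [0.6, -0.2, -3.7]
gripper_width: 0.472
```

>>> play_rows:
  fingers: [0.02,0.02,0.02,0.085,0.085]
  linear:
    - [0,0,-0.001]
    - [0,0,0]
    - [0,0,0]
    - [0,0,0]
    - [0,0,0]
  twist: [0,0,0,0,0]

```text
clock: 12.22
tool_pos: [0.5384, 0.0092, 0.0388]
orientation: [179.9, -0.0, 82.3]
force: [0.2, 0.0, -0.8]
gripper_width: 0.739
```

>>> play_rows:
  fingers: [0.085,0.085,0.085,0.085,0.085]
  linear:
    - [0,0,0]
    - [0,0,0]
    - [0,0,0]
    - [0,0,0]
    - [0,0,0.015]
  twist: [0,0,0,0,0]

```text
clock: 12.63
tool_pos: [0.5355, 0.0094, 0.0515]
orientation: [-179.7, 0.0, 82.3]
force: [-0.9, -1.1, -1.2]
gripper_width: 0.997
```

>>> play_rows:
  fingers: [0.085,0.085,0.085,0.085,0.085]
  linear:
    - [0,0,0.04]
    - [0,0,0.04]
    - [0,0,0]
    - [0,0,0]
    - [0,0,0]
  twist: [0,0,0,0,0]

```text
clock: 13.05
tool_pos: [0.5381, 0.0092, 0.134]
orientation: [180.0, -0.0, 82.3]
force: [-0.1, 0.1, -1.0]
gripper_width: 0.992
```

Run:
```python
from h import *
z=snap('wrist','w8'); print(z['T'].round(4)); crop(z,'w8c',0,512,0,384,1.5)
```

```text
[[ 1.346e-01  9.909e-01  6.000e-04  5.381e-01]
 [ 9.909e-01 -1.346e-01 -1.000e-04  9.200e-03]
 [ 0.000e+00  6.000e-04 -1.000e+00  1.340e-01]
 [ 0.000e+00  0.000e+00  0.000e+00  1.000e+00]]
```

View pics/w8c.png

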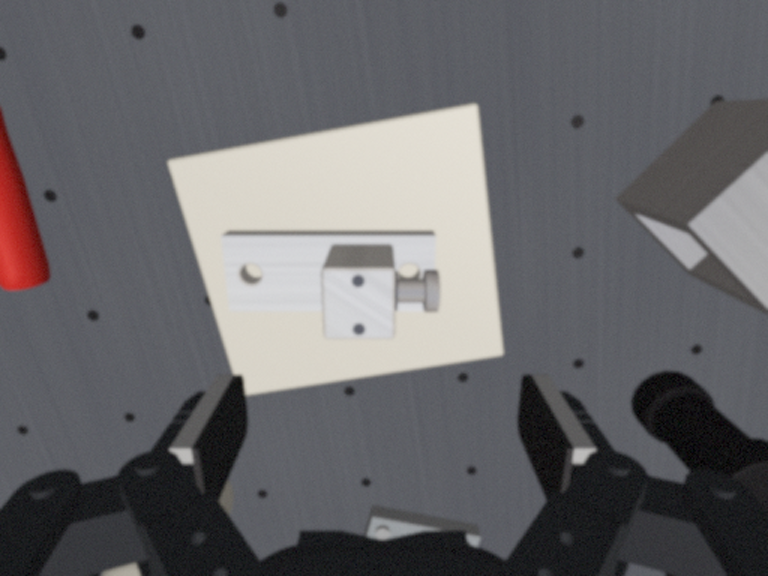

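Run:
```python
from h import *
z=load('top1')
a=ray(z,90+629/2.5,90+250/2.5,.024);b=ray(z,90+697/2.5,90+278/2.5,.024)
d=b-a; print(a.round(4),b.round(4),np.linalg.norm(d),np.degrees(np.arctan2(d[1],d[0])))
```

```text
[ 0.5297 -0.2152  0.024 ] [ 0.4986 -0.2968  0.024 ] 0.08731390926000276 -110.83947647813287
```

>>> play_rows:
  fingers: [0.085,0.085,0.085,0.085,0.085]
  linear:
    - [-0.0033,-0.0313,0.004]
    - [-0.0033,-0.0313,0.004]
    - [-0.0033,-0.0313,0.004]
    - [-0.0033,-0.0313,0.004]
    - [-0.0033,-0.0313,0.004]
  twist: [-0.0254,-0.0254,-0.0254,-0.0254,-0.0254]

```text
clock: 13.52
tool_pos: [0.5196, -0.1479, 0.1518]
orientation: [-179.8, -0.0, 74.9]
force: [0.4, -0.0, -0.9]
gripper_width: 0.998
```

>>> play_rows:
  fingers: [0.085,0.085,0.085,0.085,0.085]
  linear:
    - [-0.0033,-0.0313,0.002]
    - [-0.0033,-0.0313,0.002]
    - [-0.0033,-0.0313,0.002]
    - [-0.0033,-0.0313,0]
    - [0,0,0]
  twist: [-0.0254,-0.0254,-0.0254,-0.0254,0]

```text
clock: 13.93
tool_pos: [0.5073, -0.2772, 0.158]
orientation: [-179.9, 0.1, 68.8]
force: [1.1, 0.2, -0.0]
gripper_width: 0.998
```

>>> play_rows:
  fingers: [0.085,0.085,0.085,0.085,0.085]
  linear:
    - [0,0,0]
    - [0,0,0]
    - [0,0,0]
    - [0,0,0]
    - [0,0,0]
  twist: [0,0,0,0,0]

```text
clock: 14.35
tool_pos: [0.5083, -0.2712, 0.1596]
orientation: [-180.0, -0.0, 69.3]
force: [-0.6, 0.1, -0.5]
gripper_width: 0.993
```

Run:
```python
from h import *
z=snap('wrist','w9'); print(z['T'].round(4)); crop(z,'w9c',0,512,0,384,1.5)
```

```text
[[ 3.540e-01  9.352e-01 -5.000e-04  5.083e-01]
 [ 9.352e-01 -3.540e-01  5.000e-04 -2.712e-01]
 [ 3.000e-04 -6.000e-04 -1.000e+00  1.596e-01]
 [ 0.000e+00  0.000e+00  0.000e+00  1.000e+00]]
```

View pics/w9c.png

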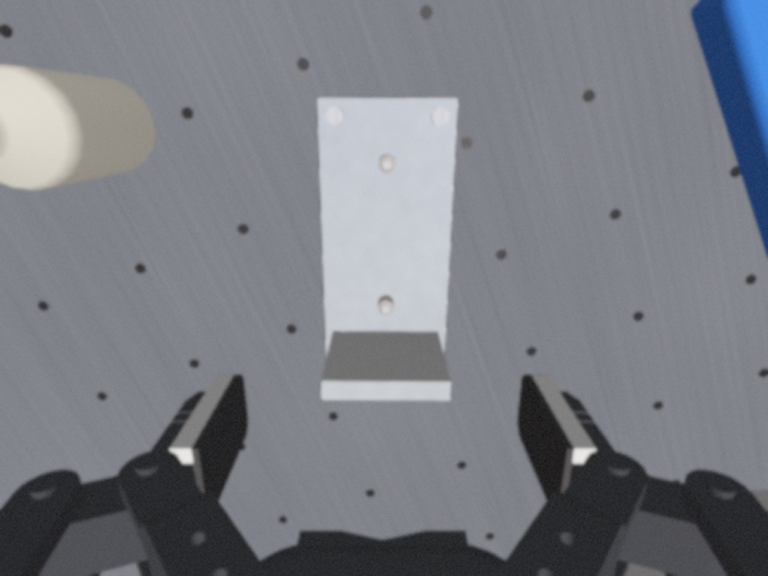

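```bash
cat > meas.py <<'E'
from h import *
def toolpt(z,P): return (np.atleast_2d(P)-z['T'][:3,3])@z['T'][:3,:3]
def blob(z,u,v,h,r,dark=None,k=8):
    """view upsampled patch; otsu; centroid of the blob at/near centre -> ray at h"""
    g=cv2.cvtColor(z['p'],cv2.COLOR_RGB2GRAY).astype(np.float32)
    patch=cv2.getRectSubPix(g,(2*r+1,2*r+1),(float(u),float(v)))
    up=cv2.resize(patch,None,fx=k,fy=k,interpolation=cv2.INTER_CUBIC)
    return patch,up
E
python3 - <<'E'
from meas import *
z=load('w9'); P=cloud(z); Q=P.reshape(-1,3)
u0,u1,v0,v1=200,320,50,290
crop(z,'w9d',245,275,95,215,5)
m=(P[...,2]>.018)&(P[...,2]<.030); 
h,w=m.shape; vv,uu=np.mgrid[:h,:w]
for (u,v) in [(258,108),(257,203)]:
    k=m&(abs(uu-u)<9)&(abs(vv-v)<9); print(k.sum(), uu[k].mean(),vv[k].mean(), np.median(P[k],0).round(4), P[k][:,2].max().round(4))
    c=np.round(ray(z,uu[k].mean(),vv[k].mean(),np.median(P[k][:,2])),4); print(c, toolpt(z,c).round(4))
pl=(P[...,2]>.008)&(P[...,2]<.016)&(uu>200)&(uu<320)&(vv>55)&(vv<215)
print('plate z',np.median(P[pl][:,2]), 'table', np.nanmedian(P[100:150,330:400,2]))
E
```

```text
113 257.46902654867256 108.61061946902655 [ 0.5317 -0.2189  0.0239] 0.0266
[ 0.5316 -0.2189  0.0239] [[0.0572 0.0034 0.1357]]
98 256.5408163265306 203.68367346938774 [ 0.5003 -0.2996  0.0233] 0.0265
[ 0.5002 -0.3     0.0233] [[-0.0298  0.0027  0.1363]]
plate z 0.012182195457086625 table 0.0002593526606289587
```

View pics/w9d.png

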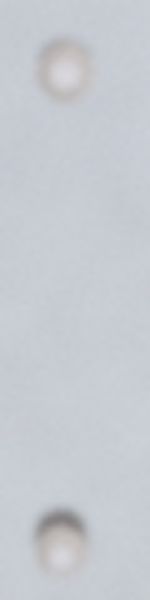

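```bash
cat >> meas.py <<'E'
def edges_sub(z,h,pts,n,half=6):
    """subpixel: for each pixel pt, search max gradient along direction n (du,dv)"""
    g=cv2.GaussianBlur(cv2.cvtColor(z['p'],cv2.COLOR_RGB2GRAY).astype(np.float32),(3,3),0)
    n=np.array(n,float)/np.linalg.norm(n); s=np.arange(-half,half+.01,.25); out=[]
    for p in pts:
        q=np.array(p)+s[:,None]*n
        val=cv2.remap(g,q[:,0].astype(np.float32)[None],q[:,1].astype(np.float32)[None],cv2.INTER_CUBIC)[0]
        d=np.abs(np.gradient(val)); i=d.argmax()
        w=d[max(0,i-4):i+5]; ss=s[max(0,i-4):i+5]; out.append(np.array(p)+n*(w@ss/w.sum()))
    return np.array(out)
def line(z,h,px):
    W=np.array([ray(z,u,v,h) for u,v in px]); t=toolpt(z,W)[:,:2].astype(np.float32)
    vx,vy,x,y=cv2.fitLine(t,cv2.DIST_HUBER,0,.01,.01).ravel()
    if vx<0: vx,vy=-vx,-vy
    r=np.abs((t-[x,y])@np.array([-vy,vx])); return (vx,vy,x,y),r
def inter(a,b):
    A=np.array([[a[0],-b[0]],[a[1],-b[1]]]); t=np.linalg.solve(A,[b[2]-a[2],b[3]-a[3]]); return np.array([a[2]+t[0]*a[0],a[3]+t[0]*a[1]])
E
python3 - <<'E'
from meas import *
z=load('w9')
def rng(a,b,n): return [np.array(a)+(np.array(b)-a)*t for t in np.linspace(0,1,n)]
L=edges_sub(z,.012,rng((318/1.5,110/1.5),(325/1.5,325/1.5),40),(1,0))
Rr=edges_sub(z,.012,rng((457.5/1.5,110/1.5),(447/1.5,325/1.5),40),(1,0))
T=edges_sub(z,.012,rng((325/1.5,98/1.5),(450/1.5,98/1.5),30),(0,1))
S=edges_sub(z,.077,rng((330/1.5,400/1.5),(440/1.5,400/1.5),30),(0,1))
for n,e,h in [('L',L,.012),('R',Rr,.012),('T',T,.012),('stop far top',S,.077)]:
    l,r=line(z,h,e); print(n,np.round(l,4),'deg',np.degrees(np.arctan2(l[1],l[0])).round(2),'res',r.mean().round(5))
    if n=='L':lL=l
    if n=='R':lR=l
    if n=='T':lT=l
a=inter(lL,lT);b=inter(lR,lT);print('tail mid',((a+b)/2).round(4),np.linalg.norm(a-b).round(4))
# tips: bright blob
g=cv2.cvtColor(z['p'],cv2.COLOR_RGB2GRAY)
P=cloud(z)
for c in [(258,109),(257.4,206.2)]:
    print(toolpt(z,ray(z,*c,.025)).round(4))
E
```

```text
L [ 1.      0.0073  0.0219 -0.0367] deg 0.42 res 0.00022
R [1.     0.0072 0.0181 0.0432] deg 0.41 res 0.00021
T [ 3.00e-04 -1.00e+00  9.24e-02  1.73e-02] deg -89.98 res 1e-04
stop far top [ 0.0129 -0.9999 -0.0633 -0.0016] deg -89.26 res 0.00012
tail mid [0.0924 0.0038] 0.0799
[[0.057  0.0038 0.1346]]
[[-0.0317  0.0035  0.1346]]
```

Run:
```python
from meas import *
z=load('w8'); 
c=[ray(z,u/1.5,v/1.5,.07) for u,v in [(323,268),(394,266),(324,338),(395,338)]]
print(np.round(c,4), np.mean(c,0).round(4))
a=ray(z,251/1.5,273/1.5,.024);print('tail hole',a.round(4))
L=edges_sub(z,.024,[(u,311/1.5) for u in np.linspace(158,210,30)],(0,1)); l,r=line(z,.024,L); print(l,np.degrees(np.arctan2(l[1],l[0])),r.mean())
```

```text
[[ 0.5147  0.0298  0.07  ]
 [ 0.5465  0.0264  0.07  ]
 [ 0.5091 -0.0046  0.07  ]
 [ 0.5424 -0.0092  0.07  ]] [0.5282 0.0106 0.07  ]
tail hole [0.4669 0.0188 0.024 ]
(np.float32(0.015025364), np.float32(0.9998871), np.float32(-0.01831958), np.float32(-0.05521972)) 89.13908 0.000375951
```

>>> play_rows:
  fingers: [0.085,0.085,0.085,0.085,0.085]
  linear:
    - [0.0027,0.028,0]
    - [0.0027,0.028,0]
    - [0.0027,0.028,0]
    - [0.0027,0.028,0]
    - [0.0027,0.028,0]
  twist: [0.12,0.12,0.12,0.12,0.12]

```text
clock: 14.82
tool_pos: [0.5218, -0.1308, 0.16]
orientation: [180.0, 0.0, 103.9]
force: [1.0, -0.1, -0.1]
gripper_width: 0.998
```

>>> play_rows:
  fingers: [0.085,0.085,0.085,0.085,0.085]
  linear:
    - [0.0027,0.028,0]
    - [0.0027,0.028,0]
    - [0.0027,0.028,0]
    - [0.0027,0.028,0]
    - [0.0027,0.028,0]
  twist: [0.12,0.12,0.12,0.12,0.12]

```text
clock: 15.23
tool_pos: [0.5351, 0.0094, 0.1601]
orientation: [180.0, 0.0, 138.3]
force: [-0.6, 0.4, -0.2]
gripper_width: 0.995
```

>>> play_rows:
  fingers: [0.085,0.085,0.085,0.085,0.085]
  linear:
    - [0,0,0]
    - [0,0,0]
    - [0,0,0]
    - [0,0,0]
    - [0,0,0]
  twist: [0.12,0.12,0.12,0.12,0.118]

```text
clock: 15.65
tool_pos: [0.5352, 0.0083, 0.16]
orientation: [-180.0, 0.0, 172.6]
force: [0.2, 0.6, 0.5]
gripper_width: 0.996
```

>>> play_rows:
  fingers: [0.085,0.085,0.085,0.085,0.085]
  linear:
    - [-0.004,0.001,-0.001]
    - [-0.003,0.001,-0.001]
    - [0,0,0]
    - [0,0,0]
    - [0,0,0]
  twist: [0,0,0,0,0]

```text
clock: 16.07
tool_pos: [0.5282, 0.0096, 0.1578]
orientation: [180.0, 0.0, 172.1]
force: [0.6, -0.1, -0.0]
gripper_width: 0.992
```

Run:
```python
from h import *
z=snap('wrist','w10'); print(z['T'].round(4)); crop(z,'w10c',0,512,0,384,1.5)
```

```text
[[-9.906e-01  1.369e-01  2.000e-04  5.282e-01]
 [ 1.369e-01  9.906e-01  0.000e+00  9.600e-03]
 [-2.000e-04  0.000e+00 -1.000e+00  1.578e-01]
 [ 0.000e+00  0.000e+00  0.000e+00  1.000e+00]]
```

View pics/w10c.png

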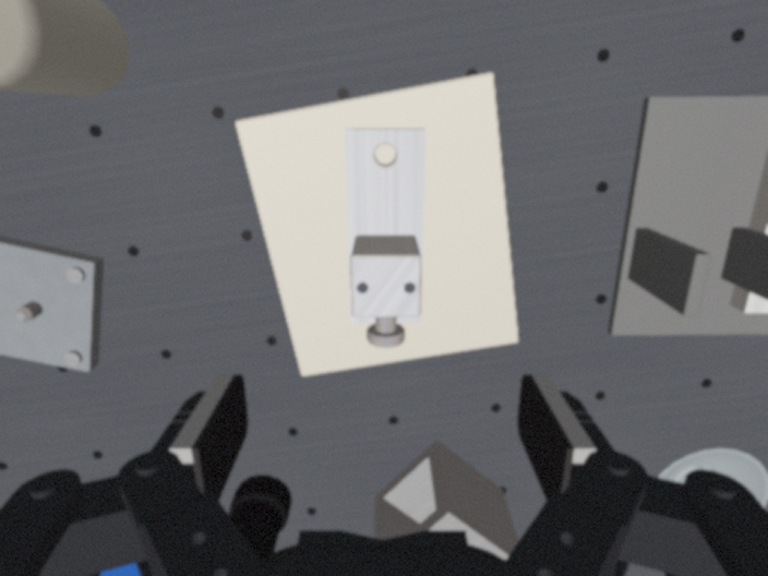

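```bash
sed -i "s/def edges_sub(z,h,pts,n,half=6):/def edges_sub(z,h,pts,n,half=6,ch=None):/; s/    g=cv2.GaussianBlur(cv2.cvtColor(z\['p'\],cv2.COLOR_RGB2GRAY).astype(np.float32),(3,3),0)/    g=cv2.GaussianBlur((cv2.cvtColor(z['p'],cv2.COLOR_RGB2GRAY).astype(np.float32) if ch is None else z['p'].astype(np.float32)@np.array(ch,np.float32)),(3,3),0)/" meas.py
python3 - <<'E'
from meas import *
z=load('w10'); crop(z,'w10d',222,292,75,235,4)
print(z['p'][150,215:300:4])
def rng(a,b,n): return [np.array(a)/1.5+(np.array(b)-a)/1.5*t for t in np.linspace(0,1,n)]
ch=(-1,0,1)
res={}
for n,a,b,d,h in [('L',(347.5,135),(349,225),(1,0),.024),('R',(424,135),(424,225),(1,0),.024),('T',(355,128),(418,128),(0,1),.024),('bL',(350.5,260),(352,312),(1,0),.07),('bR',(420,260),(421,312),(1,0),.07),('bT',(357,254),(414,254),(0,1),.07)]:
    e=edges_sub(z,h,rng(a,b,40),d,half=4,ch=ch if n in 'LRT' else None)
    l,r=line(z,h,e);res[n]=l; print(n,np.round(l,4),'deg',np.degrees(np.arctan2(l[1],l[0])).round(2),'res',r.mean().round(5))
a=inter(res['L'],res['T']);b=inter(res['R'],res['T']);print('tail mid',((a+b)/2).round(4),np.linalg.norm(a-b).round(4))
a=inter(res['bL'],res['bT']);b=inter(res['bR'],res['bT']);print('block back mid',((a+b)/2).round(4),np.linalg.norm(a-b).round(4))
# hole: saturation blob
s=(z['p'].astype(np.float32)@np.array([1,0,-1],np.float32))[94:112,246:268]
_,m=cv2.threshold(cv2.normalize(s,None,0,255,cv2.NORM_MINMAX).astype('u1'),0,255,cv2.THRESH_OTSU)
n,lab,st,ce=cv2.connectedComponentsWithStats(m); print(st,ce+[246,94])
for k in range(1,n):
    c=ce[k]+[246,94]; print('hole',st[k][4],toolpt(z,ray(z,*c,.024)).round(4))
E
```

```text
[[222 218 207]
 [220 215 205]
 [221 216 206]
 [220 215 205]
 [218 216 209]
 [213 214 217]
 [208 209 212]
 [210 211 213]
 [213 214 218]
 [211 211 215]
 [212 213 216]
 [213 214 216]
 [206 207 210]
 [213 214 217]
 [212 213 216]
 [210 210 212]
 [210 211 214]
 [220 215 206]
 [220 215 205]
 [221 216 206]
 [221 216 205]
 [220 216 204]]
L [ 1.00e+00  5.00e-04  4.37e-02 -2.19e-02] deg 0.03 res 0.00013
R [ 1.     -0.0039  0.0437  0.0222] deg -0.22 res 0.00013
T [4.00e-04 1.00e+00 7.67e-02 5.00e-04] deg 89.97 res 9e-05
bL [ 0.9999 -0.0143  0.0029 -0.0183] deg -0.82 res 0.00105
bR [ 0.9998 -0.0197  0.0029  0.0187] deg -1.13 res 0.00056
bT [ 9.10e-03 -1.00e+00  1.73e-02  8.00e-04] deg -89.48 res 8e-05
tail mid [0.0767 0.0001] 0.044
block back mid [ 0.0173 -0.    ] 0.037
[[  0   0  22  18 205]
 [  3   1  16  16 191]] [[256.47317073 102.26341463]
 [256.52879581 102.7539267 ]]
hole 191 [[6.260e-02 1.000e-04 1.338e-01]]
```

View pics/w10d.png

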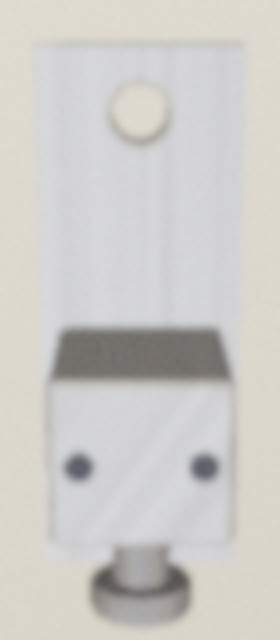

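>>> play_rows:
  fingers: [0.085,0.085,0.085,0.085,0.085]
  linear:
    - [0,0,-0.025]
    - [0,0,-0.025]
    - [0,0,-0.025]
    - [0,0,-0.02]
    - [0,0,-0.015]
  twist: [0,0,0,0,0]
  newtons: 60

```text
clock: 16.53
tool_pos: [0.5272, 0.0095, 0.0459]
orientation: [-180.0, -0.1, 172.1]
force: [0.6, 0.4, 0.6]
gripper_width: 0.991
```

>>> play_rows:
  fingers: [0.085,0.085,0.085,0.085,0.085]
  linear:
    - [0,0,-0.01]
    - [0,0,-0.004]
    - [0,0,0]
    - [0,0,0]
    - [0,0,0]
  twist: [0,0,0,0,0]

```text
clock: 16.95
tool_pos: [0.5295, 0.0094, 0.035]
orientation: [180.0, 0.1, 172.2]
force: [0.1, 0.2, 0.5]
gripper_width: 0.995
```

>>> play_rows:
  fingers: [0.085,0.085,0.04,0.02,0.02]
  linear:
    - [0,0,-0.002]
    - [0,0,0]
    - [0,0,0]
    - [0,0,0]
    - [0,0,0]
  twist: [0,0,0,0,0]
  newtons: 40

```text
clock: 17.37
tool_pos: [0.5284, 0.0095, 0.032]
orientation: [180.0, 0.0, 172.2]
force: [0.6, 0.3, -0.1]
gripper_width: 0.599
```

>>> play_rows:
  fingers: [0.02,0.02,0.02,0.02,0.02]
  linear:
    - [0,0,0]
    - [0,0,0]
    - [0,0,0]
    - [0,0,0]
    - [0,0,0]
  twist: [0,0,0,0,0]
  newtons: 40

```text
clock: 17.78
tool_pos: [0.5287, 0.01, 0.0321]
orientation: [179.9, 0.0, 172.2]
force: [0.8, 2.7, 3.2]
gripper_width: 0.418
```

Run:
```python
from h import *
z=snap('wrist','w11'); print(z['T'].round(4)); crop(z,'w11c',0,512,0,384,1.5)
```

```text
[[-9.907e-01  1.358e-01  8.000e-04  5.287e-01]
 [ 1.358e-01  9.907e-01  1.100e-03  1.000e-02]
 [-7.000e-04  1.200e-03 -1.000e+00  3.210e-02]
 [ 0.000e+00  0.000e+00  0.000e+00  1.000e+00]]
```

View pics/w11c.png

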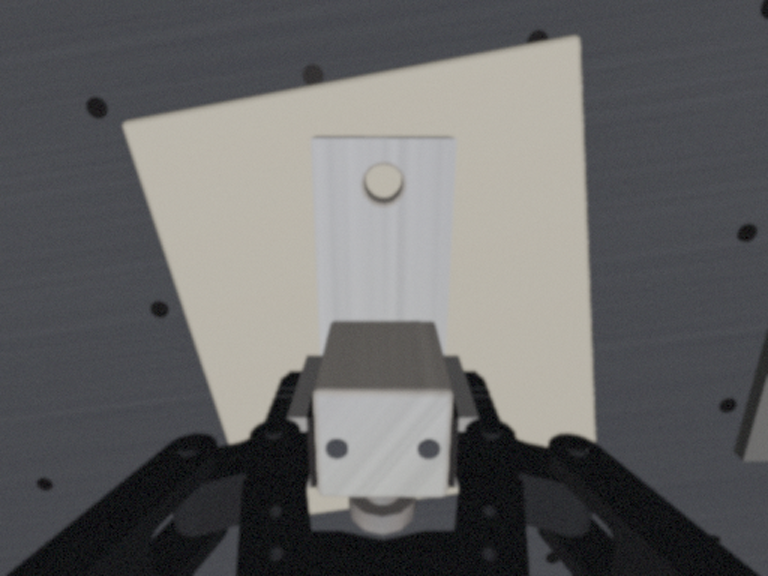

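>>> play_rows:
  fingers: [0.02,0.02,0.02,0.02,0.02]
  linear:
    - [0,0,0]
    - [0,0,0.006]
    - [0,0,0.02]
    - [0,0,0.03]
    - [0,0,0.03]
  twist: [0,0,0,0,0]
  newtons: 70

```text
clock: 18.25
tool_pos: [0.5251, 0.0089, 0.1163]
orientation: [-179.9, -0.4, 172.2]
force: [0.8, 0.4, -3.8]
gripper_width: 0.412
```

>>> play_rows:
  fingers: [0.02,0.02,0.02,0.02,0.02]
  linear:
    - [0,0,0.03]
    - [0,0,0.01]
    - [0,0,0]
    - [0,0,0]
    - [0,0,0]
  twist: [0,0,0,0,0]

```text
clock: 18.67
tool_pos: [0.5261, 0.0095, 0.1551]
orientation: [-180.0, -0.3, 172.2]
force: [0.5, 1.1, -3.9]
gripper_width: 0.418
```

Run:
```python
from meas import *
z=snap('wrist','w12'); print(z['T'].round(4)); crop(z,'w12c',0,512,0,384,1.5)
P=cloud(z)
for u,v in [(225,100),(290,100),(225,190),(290,190),(230,300),(280,300),(255,320),(225,280),(290,280)]:
    q=np.nanmedian(P[v-3:v+4,u-3:u+4].reshape(-1,3),0); print((u,v),q.round(4),toolpt(z,q).round(4))
```

```text
[[-9.907e-01  1.362e-01 -5.000e-03  5.261e-01]
 [ 1.362e-01  9.907e-01 -0.000e+00  9.500e-03]
 [ 5.000e-03 -7.000e-04 -1.000e+00  1.551e-01]
 [ 0.000e+00  0.000e+00  0.000e+00  1.000e+00]]
(225, 100) [0.4517 0.0046 0.1477] [[ 0.0729 -0.0149  0.0078]]
(290, 100) [0.4558 0.034  0.1474] [[0.0729 0.0148 0.0081]]
(225, 190) [ 0.4946 -0.0026  0.1473] [[ 0.0295 -0.0163  0.008 ]]
(290, 190) [0.4991 0.0296 0.1472] [[0.0294 0.0163 0.0081]]
(230, 300) [ 0.5246 -0.0013  0.1938] [[ 0.0002 -0.0109 -0.0386]]
(280, 300) [0.5273 0.018  0.1938] [[ 0.0002  0.0086 -0.0387]]
(255, 320) [0.5359 0.0069 0.1931] [[-0.0099 -0.0012 -0.038 ]]
(225, 280) [ 0.5157 -0.002   0.1932] [[ 0.0089 -0.0128 -0.038 ]]
(290, 280) [0.519  0.0228 0.1932] [[ 0.009   0.0123 -0.038 ]]
```

View pics/w12c.png

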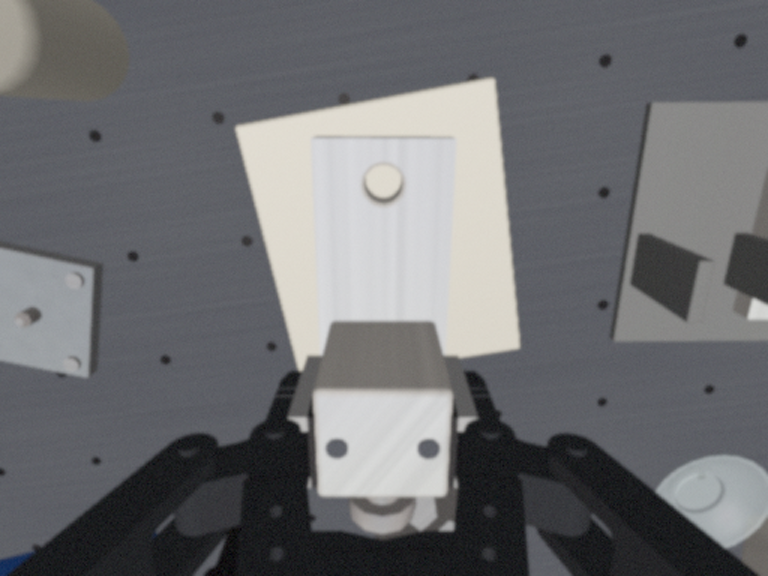

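```bash
cat > held.py <<'E'
from meas import *
def rng(a,b,n): return [np.array(a)/1.5+(np.array(b)-a)/1.5*t for t in np.linspace(0,1,n)]
def held(z):
    h=z['T'][2,3]-.008; res={}
    for n,a,b,d in [('L',(313.5,145),(320,300),(1,0)),('R',(454,145),(448,300),(1,0)),('T',(320,137),(448,137),(0,1))]:
        e=edges_sub(z,h,rng(a,b,40),d,half=4,ch=None if n=='T' else (-1,0,1))
        l,r=line(z,h,e);res[n]=l; print(n,np.round(l,4),'deg',np.degrees(np.arctan2(l[1],l[0])).round(2),'res',r.mean().round(5))
    a=inter(res['L'],res['T']);b=inter(res['R'],res['T']);print('tail mid',((a+b)/2).round(4),np.linalg.norm(a-b).round(4))
    # hole
    print('hole centre', toolpt(z,ray(z,383.5/1.5,181/1.5,h)).round(4))
E
python3 -c "
from held import *
held(load('w12')); crop(load('w12'),'w12d',200,312,85,215,5)"
```

```text
L [ 1.      0.0024  0.0493 -0.0232] deg 0.14 res 8e-05
R [1.     0.0032 0.0509 0.0209] deg 0.18 res 8e-05
T [ 9.70e-03 -1.00e+00  7.75e-02  7.00e-04] deg -89.44 res 5e-05
tail mid [ 0.0775 -0.0011] 0.0441
hole centre [[ 0.0636 -0.0009  0.0083]]
```

View pics/w12d.png

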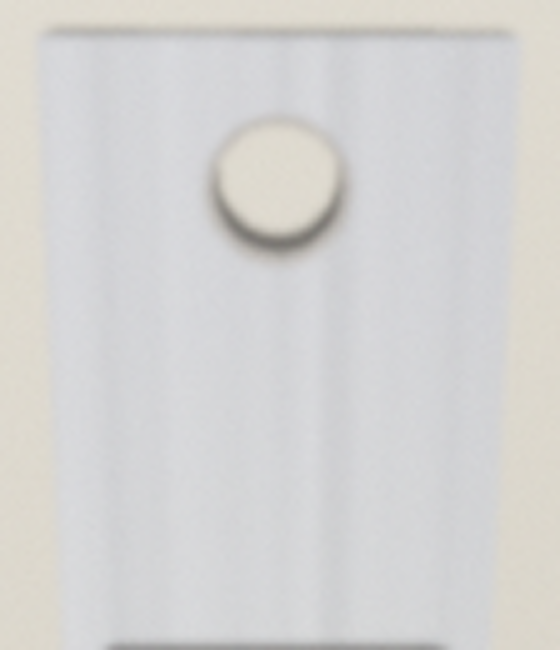

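>>> play_rows:
  fingers: [0.02,0.02,0.02,0.02,0.02]
  linear:
    - [-0.0011,-0.0192,0]
    - [-0.0011,-0.0192,0]
    - [-0.0011,-0.0192,0]
    - [-0.0011,-0.0192,0]
    - [-0.0011,-0.0192,0]
  twist: [-0.12,-0.12,-0.12,-0.12,-0.12]

```text
clock: 19.13
tool_pos: [0.521, -0.0869, 0.1553]
orientation: [-179.9, -0.2, 137.5]
force: [-0.3, -0.2, -4.2]
gripper_width: 0.416
```

>>> play_rows:
  fingers: [0.02,0.02,0.02,0.02,0.02]
  linear:
    - [-0.0011,-0.0192,0]
    - [-0.0011,-0.0192,0]
    - [-0.0011,-0.0192,0]
    - [-0.0011,-0.0192,0]
    - [-0.0011,-0.0192,0]
  twist: [-0.12,-0.12,-0.12,-0.12,-0.12]

```text
clock: 19.55
tool_pos: [0.5155, -0.1828, 0.1552]
orientation: [-179.8, -0.2, 103.1]
force: [-0.2, -0.3, -4.5]
gripper_width: 0.412
```

>>> play_rows:
  fingers: [0.02,0.02,0.02,0.02,0.02]
  linear:
    - [-0.0011,-0.0192,0]
    - [-0.0011,-0.0192,0]
    - [-0.0011,-0.0192,0]
    - [-0.0011,-0.0192,0]
    - [-0.0011,-0.0192,0]
  twist: [-0.12,-0.12,-0.12,-0.12,-0.12]

```text
clock: 19.97
tool_pos: [0.5101, -0.2785, 0.155]
orientation: [-179.7, -0.0, 68.7]
force: [0.6, -0.3, -3.7]
gripper_width: 0.411
```

>>> play_rows:
  fingers: [0.02,0.02,0.02,0.02,0.02]
  linear:
    - [0,0,-0.01]
    - [0,0,-0.015]
    - [0,0,-0.015]
    - [0,0,0]
    - [0,0,0]
  twist: [0,0,0,0,0]

```text
clock: 20.38
tool_pos: [0.5095, -0.2768, 0.1148]
orientation: [-179.6, -0.1, 69.1]
force: [-1.0, 0.1, -3.8]
gripper_width: 0.414
```

>>> play_rows:
  fingers: [0.02,0.02,0.02,0.02,0.02]
  linear:
    - [0,0,0]
    - [0,0,0]
    - [0,0,0]
    - [0,0,0]
    - [0,0,0]
  twist: [0,0,0,0,0]

```text
clock: 20.8
tool_pos: [0.5122, -0.2787, 0.1185]
orientation: [179.9, 0.0, 69.1]
force: [0.4, -0.1, -4.1]
gripper_width: 0.416
```

Run:
```python
from held import *
z=snap('wrist','w13'); print(z['T'].round(4)); crop(z,'w13c',0,512,0,384,1.5); held(z)
```

```text
[[ 3.573e-01  9.340e-01  1.100e-03  5.122e-01]
 [ 9.340e-01 -3.573e-01 -8.000e-04 -2.787e-01]
 [-3.000e-04  1.300e-03 -1.000e+00  1.185e-01]
 [ 0.000e+00  0.000e+00  0.000e+00  1.000e+00]]
L [ 1.      0.0013  0.0493 -0.0211] deg 0.07 res 9e-05
R [1.     0.0023 0.0504 0.0236] deg 0.13 res 0.00021
T [ 0.0039 -1.      0.076   0.0021] deg -89.78 res 7e-05
tail mid [0.0761 0.0013] 0.0447
hole centre [[0.0631 0.0014 0.008 ]]
```

View pics/w13c.png

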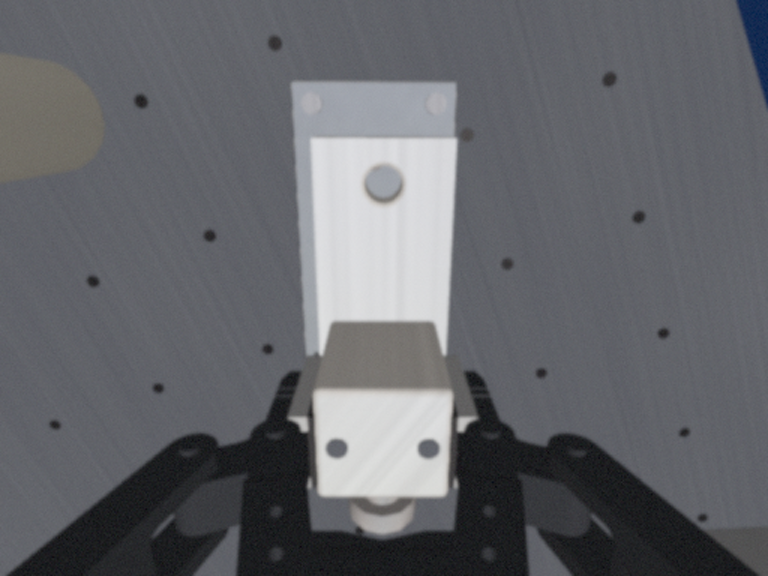

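```bash
cat > base.py <<'E'
from held import *
def base(z,Lp,Tp,Rp=None,h=.012):
    e=edges_sub(z,h,rng(*Lp,40),(1,0),half=4); lL,r=line(z,h,e)
    e=edges_sub(z,h,rng(*Tp,40),(0,1),half=4); lT,r2=line(z,h,e)
    c=inter(lL,lT); d=np.array(lL[:2]); n=np.array([-d[1],d[0]]); 
    seat=c-d*.080+n*.040
    print('L ang',np.degrees(np.arctan2(d[1],d[0])).round(2),'T ang',np.degrees(np.arctan2(lT[1],lT[0])).round(2),r.mean().round(5),r2.mean().round(5),'corner',c.round(4),'seat',seat.round(4),'tailmid',(c+n*.04).round(4))
    if Rp:
        e=edges_sub(z,h,rng(*Rp,20),(1,0),half=4); lR,r=line(z,h,e); c2=inter(lR,lT); print('R corner',c2.round(4),'mid',((c+c2)/2).round(4),np.linalg.norm(c-c2).round(4))
E
python3 - <<'E'
from base import *
z=load('w13'); base(z,((293,95),(305,345)),((300,82),(450,82)),((457,88),(457.3,130)))
E
```

```text
L ang 0.23 T ang -89.91 0.00017 2e-05 corner [ 0.0983 -0.043 ] seat [ 0.0182 -0.0033] tailmid [ 0.0982 -0.003 ]
R corner [0.0982 0.0367] mid [ 0.0983 -0.0032] 0.0797
```

>>> play_rows:
  fingers: [0.02,0.02,0.02,0.02,0.02]
  linear:
    - [-0.003,0,-0.01]
    - [0,0,-0.018]
    - [0,0,-0.018]
    - [0,0,-0.012]
    - [0,0,-0.005]
  twist: [0,0,0,0,0]

```text
clock: 21.27
tool_pos: [0.5067, -0.2772, 0.052]
orientation: [-179.7, -0.1, 69.0]
force: [-0.2, 0.0, -4.6]
gripper_width: 0.414
```

>>> play_rows:
  fingers: [0.02,0.02,0.02,0.02,0.02]
  linear:
    - [0,0,0]
    - [0,0,0]
    - [0,0,0]
    - [0,0,0]
    - [0,0,0]
  twist: [0,0,0,0,0]

```text
clock: 21.68
tool_pos: [0.5096, -0.2791, 0.0559]
orientation: [179.9, 0.0, 69.1]
force: [0.3, 0.3, -4.3]
gripper_width: 0.414
```

Run:
```python
from held import *
z=snap('wrist','w14'); print(z['T'].round(4)); crop(z,'w14c',0,512,0,384,1.5); crop(z,'w14d',200,312,40,140,6)
```

```text
[[ 3.575e-01  9.339e-01  1.700e-03  5.096e-01]
 [ 9.339e-01 -3.575e-01 -1.200e-03 -2.791e-01]
 [-5.000e-04  2.100e-03 -1.000e+00  5.590e-02]
 [ 0.000e+00  0.000e+00  0.000e+00  1.000e+00]]
```

View pics/w14c.png

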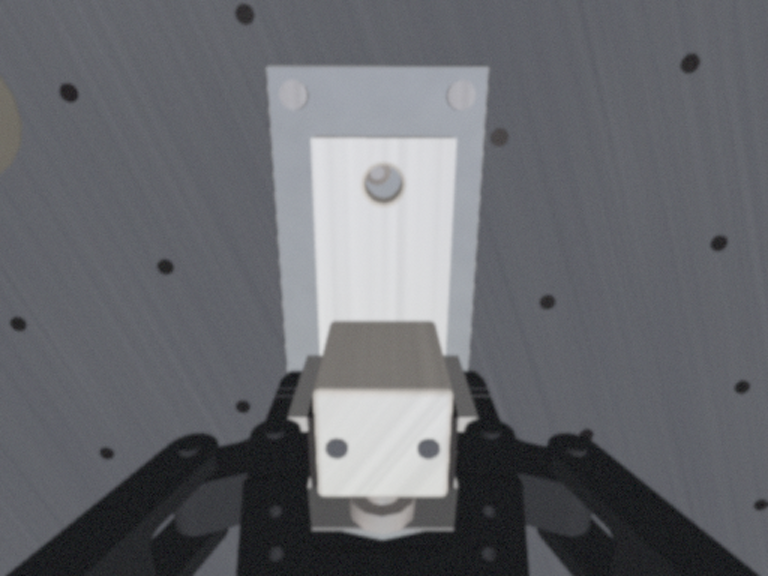

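View pics/w14d.png

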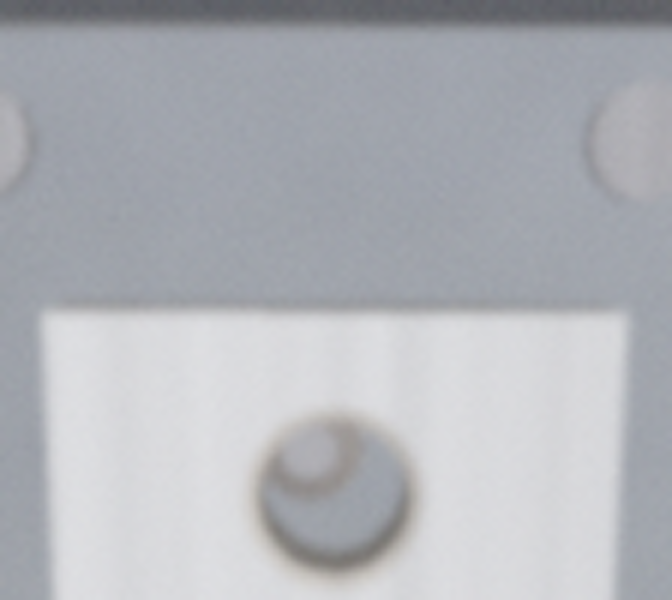

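Run:
```python
from base import *
z=load('w14')
print('pin tip',toolpt(z,ray(z,200+312/6,40+456/6,.025)).round(4))
print('hole top',toolpt(z,ray(z,200+335/6,40+492/6,.0479)).round(4))
base(z,((267.5,80),(286,360)),((275,67),(480,67)),((488,80),(471,350)))
held(z)
```

```text
pin tip [[ 0.0627 -0.0005  0.0309]]
hole top [[0.0625 0.0014 0.008 ]]
L ang 0.16 T ang -89.95 0.00014 5e-05 corner [ 0.0992 -0.0407] seat [ 0.0191 -0.0009] tailmid [ 0.0991 -0.0007]
R corner [0.0991 0.0389] mid [ 0.0992 -0.0009] 0.0796
L [ 1.      0.0049  0.0489 -0.0212] deg 0.28 res 0.00011
R [1.     0.0029 0.0496 0.0233] deg 0.17 res 0.00012
T [ 0.0097 -1.      0.0761  0.0049] deg -89.44 res 6e-05
tail mid [0.0761 0.0012] 0.0445
hole centre [[0.0631 0.0014 0.008 ]]
```

Run:
```python
from base import *
for n in ['w8','w9','w10','w11','w12','w13','w14']:
    z=load(n); X=np.linalg.inv(z['T'])@z['M']; print(n,X[:3,3].round(5),X[:3,2].round(4),X[0,0].round(5),z['K'].round(2), toolpt(z,ray(z,255.67,120.67,z['T'][2,3]-.008)).round(4))
    print('   orth',np.abs(z['T'][:3,:3].T@z['T'][:3,:3]-np.eye(3)).max())
```

```text
w8 [ 0.08192  0.0005  -0.14285] [-3.233e-01  6.000e-04  9.463e-01] -0.00042 [320.07 320.07 254.69 186.94] [[0.063  0.0011 0.008 ]]
   orth 2.220446049250313e-16
w9 [ 0.08206  0.00076 -0.14285] [-3.231e-01  7.000e-04  9.464e-01] -0.00043 [320.07 320.07 254.69 186.94] [[0.0631 0.0013 0.008 ]]
   orth 4.440892098500626e-16
w10 [ 0.08266 -0.00124 -0.14285] [-3.235e-01 -7.000e-04  9.462e-01] -0.00043 [320.07 320.07 254.69 186.94] [[ 0.0637 -0.0009  0.008 ]]
   orth 2.6722284819337536e-17
w11 [ 0.08266 -0.00124 -0.14285] [-3.235e-01 -7.000e-04  9.462e-01] -0.00042 [320.07 320.07 254.69 186.94] [[ 0.0637 -0.0009  0.008 ]]
   orth 4.440892098500626e-16
w12 [ 0.08266 -0.00124 -0.14285] [-3.235e-01 -7.000e-04  9.462e-01] -0.00043 [320.07 320.07 254.69 186.94] [[ 0.0636 -0.0009  0.0083]]
   orth 1.1102230246251565e-16
w13 [ 0.08206  0.00077 -0.14285] [-3.231e-01  7.000e-04  9.464e-01] -0.00042 [320.07 320.07 254.69 186.94] [[0.0631 0.0014 0.008 ]]
   orth 5.551115123125783e-16
w14 [ 0.08206  0.00077 -0.14285] [-3.231e-01  7.000e-04  9.464e-01] -0.00042 [320.07 320.07 254.69 186.94] [[0.0631 0.0014 0.008 ]]
   orth 5.551115123125783e-16
```

>>> play_rows:
  fingers: [0.02,0.02,0.02,0.02,0.02]
  linear:
    - [-0.0017,0.0012,-0.002]
    - [0,0,0]
    - [0,0,0]
    - [0,0,0]
    - [0,0,0]
  twist: [0,0,0,0,0]

```text
clock: 22.15
tool_pos: [0.5071, -0.2773, 0.0528]
orientation: [180.0, 0.0, 69.1]
force: [-1.0, -0.6, -4.3]
gripper_width: 0.414
```

Run:
```python
from base import *
z=snap('wrist','w15'); print(z['T'].round(4)); crop(z,'w15c',0,512,0,384,1.5); crop(z,'w15d',200,312,40,140,6)
```

```text
[[ 3.575e-01  9.339e-01  0.000e+00  5.071e-01]
 [ 9.339e-01 -3.575e-01 -0.000e+00 -2.773e-01]
 [-0.000e+00  1.000e-04 -1.000e+00  5.280e-02]
 [ 0.000e+00  0.000e+00  0.000e+00  1.000e+00]]
```

View pics/w15d.png

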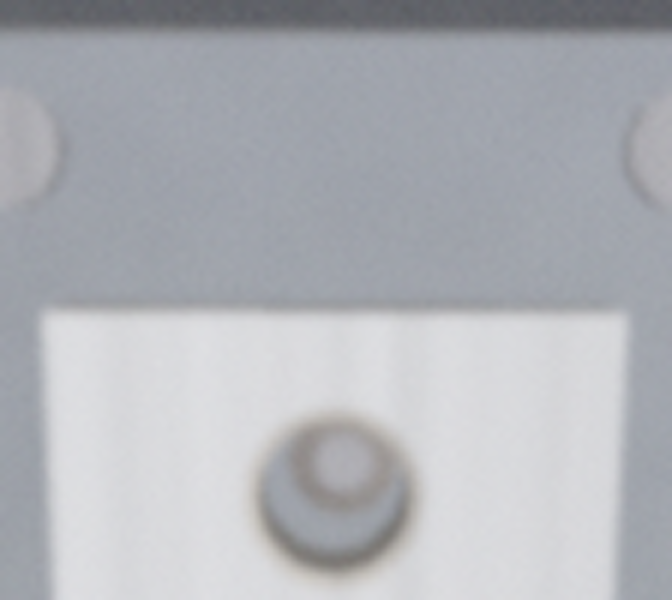

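View pics/w15c.png

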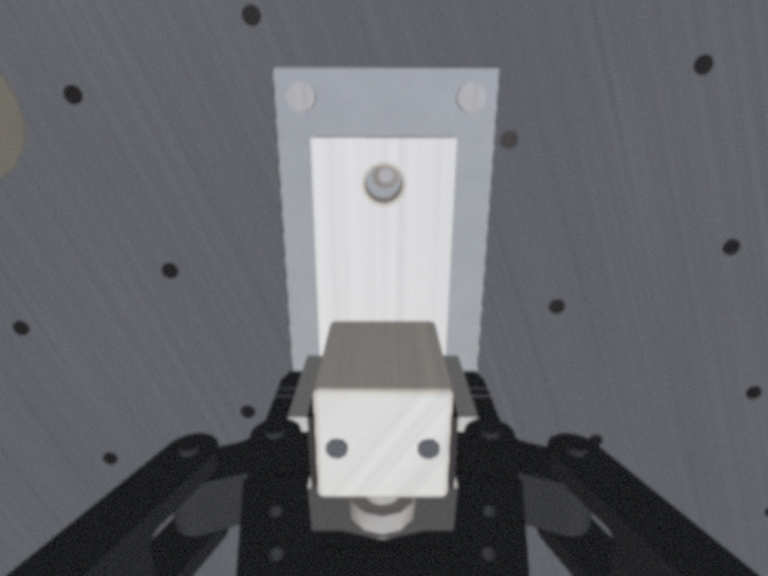

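Run:
```python
from base import *
z=load('w15')
print('pin tip',toolpt(z,ray(z,200+342/6,40+462/6,.025)).round(4))
print('hole top',toolpt(z,ray(z,200+335/6,40+492/6,.0448)).round(4))
base(z,((274.5,80),(292,360)),((285,68),(490,68)),((497.5,80),(479,350)))
held(z)
```

```text
pin tip [[0.0625 0.0021 0.0278]]
hole top [[0.0625 0.0014 0.008 ]]
L ang 0.23 T ang -89.53 0.00011 8e-05 corner [ 0.0988 -0.0376] seat [0.0187 0.0021] tailmid [0.0987 0.0024]
R corner [0.0982 0.0419] mid [0.0985 0.0022] 0.0795
L [ 1.      0.0068  0.0514 -0.0211] deg 0.39 res 0.00012
R [1.     0.0027 0.0482 0.0233] deg 0.15 res 1e-04
T [ 0.0095 -1.      0.0761  0.0018] deg -89.46 res 7e-05
tail mid [0.0761 0.0012] 0.0443
hole centre [[0.0631 0.0014 0.008 ]]
```

>>> play_rows:
  fingers: [0.02,0.02,0.02,0.02,0.02]
  linear:
    - [0.0007,0,-0.002]
    - [0,0,-0.002]
    - [0,0,0]
    - [0,0,0]
    - [0,0,0]
  twist: [0,0,0,0,0]

```text
clock: 22.62
tool_pos: [0.5077, -0.2773, 0.0487]
orientation: [-180.0, -0.0, 69.1]
force: [-0.5, 0.6, -4.7]
gripper_width: 0.417
```

>>> play_rows:
  fingers: [0.02,0.02,0.02,0.02,0.02]
  linear:
    - [0,0,0]
    - [0,0,0]
    - [0,0,0]
    - [0,0,0]
    - [0,0,0]
  twist: [0,0,0,0,0]

```text
clock: 23.03
tool_pos: [0.5078, -0.2773, 0.0489]
orientation: [180.0, 0.0, 69.0]
force: [0.7, 0.5, -4.4]
gripper_width: 0.41
```

Run:
```python
from base import *
z=snap('wrist','w16'); print(z['T'].round(4)); crop(z,'w16d',200,312,40,140,6)
base(z,((274.5,80),(292,360)),((285,68),(490,68)),((497.5,80),(479,350)))
```

```text
[[ 3.576e-01  9.339e-01  1.000e-04  5.078e-01]
 [ 9.339e-01 -3.576e-01 -1.000e-04 -2.773e-01]
 [-0.000e+00  1.000e-04 -1.000e+00  4.890e-02]
 [ 0.000e+00  0.000e+00  0.000e+00  1.000e+00]]
L ang 0.33 T ang -89.92 9e-05 4e-05 corner [ 0.0985 -0.0381] seat [0.0182 0.0015] tailmid [0.0982 0.0019]
R corner [0.0983 0.0412] mid [0.0984 0.0016] 0.0793
```

View pics/w16d.png

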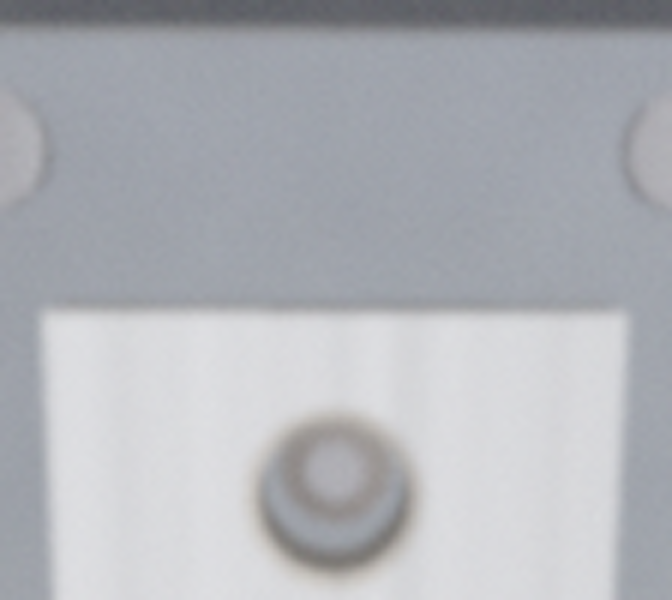

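>>> play_rows:
  fingers: [0.02,0.02,0.02,0.02,0.02]
  linear:
    - [0,0,-0.0025]
    - [0,0,-0.0025]
    - [0,0,-0.001]
    - [0,0,0]
    - [0,0,0]
  twist: [0,0,0,0,0]

```text
clock: 23.5
tool_pos: [0.5076, -0.2772, 0.0426]
orientation: [-180.0, -0.0, 69.1]
force: [0.9, 0.2, -3.1]
gripper_width: 0.411
```

Run:
```python
from base import *
z=snap('wrist','w17'); print(z['T'].round(4)); crop(z,'w17d',200,312,40,140,6)
print('pin tip',toolpt(load('w16'),ray(load('w16'),200+336/6,40+470/6,.025)).round(4))
```

```text
[[ 3.575e-01  9.339e-01 -5.000e-04  5.076e-01]
 [ 9.339e-01 -3.575e-01  3.000e-04 -2.772e-01]
 [ 1.000e-04 -5.000e-04 -1.000e+00  4.260e-02]
 [ 0.000e+00  0.000e+00  0.000e+00  1.000e+00]]
pin tip [[0.0623 0.0016 0.0239]]
```

View pics/w17d.png

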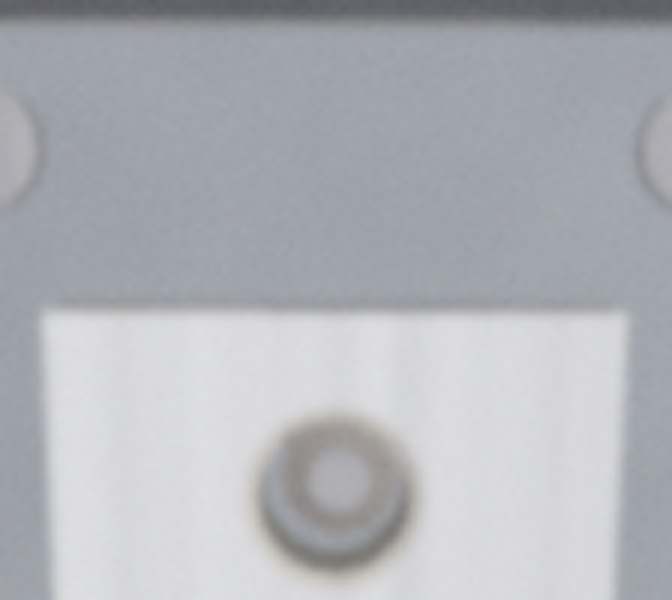

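>>> play_rows:
  fingers: [0.02,0.02,0.02,0.02,0.02]
  linear:
    - [0,0,-0.002]
    - [0,0,-0.002]
    - [0,0,-0.001]
    - [0,0,0]
    - [0,0,0]
  twist: [0,0,0,0,0]

```text
clock: 23.97
tool_pos: [0.5077, -0.2772, 0.0376]
orientation: [-180.0, -0.0, 69.1]
force: [0.1, -0.2, -3.7]
gripper_width: 0.413
```

>>> play_rows:
  fingers: [0.02,0.02,0.02,0.02,0.02]
  linear:
    - [0,0,-0.0015]
    - [0,0,-0.001]
    - [0,0,-0.0005]
    - [0,0,0]
    - [0,0,0]
  twist: [0,0,0,0,0]

```text
clock: 24.38
tool_pos: [0.5077, -0.2773, 0.0348]
orientation: [-180.0, -0.0, 69.0]
force: [0.2, 0.0, -4.4]
gripper_width: 0.415
```

>>> play_rows:
  fingers: [0.02,0.02,0.02,0.02,0.02]
  linear:
    - [0,0,-0.001]
    - [0,0,-0.0005]
    - [0,0,0]
    - [0,0,0]
    - [0,0,0]
  twist: [0,0,0,0,0]

```text
clock: 24.8
tool_pos: [0.508, -0.2774, 0.0342]
orientation: [180.0, 0.0, 69.1]
force: [-2.1, 2.2, 5.6]
gripper_width: 0.413
```

>>> play_rows:
  fingers: [0.04,0.05,0.06,0.07,0.07]
  linear:
    - [0,0,0]
    - [0,0,0]
    - [0,0,0]
    - [0,0,0]
    - [0,0,0]
  twist: [0,0,0,0,0]
  newtons: 20

```text
clock: 25.22
tool_pos: [0.5079, -0.2774, 0.0332]
orientation: [180.0, 0.0, 69.1]
force: [0.6, -0.1, -0.6]
gripper_width: 0.825
```

>>> play_rows:
  fingers: [0.07,0.07,0.07,0.07,0.07]
  linear:
    - [0,0,0.01]
    - [0,0,0.03]
    - [0,0,0.04]
    - [0,0,0.04]
    - [0,0,0]
  twist: [0,0,0,0,0]

```text
clock: 25.63
tool_pos: [0.513, -0.2809, 0.1631]
orientation: [179.1, 0.2, 69.1]
force: [1.9, -1.0, 1.3]
gripper_width: 0.819
```

>>> play_rows:
  fingers: [0.07,0.07,0.07,0.07,0.07]
  linear:
    - [0,0,0.01]
    - [0,0,0]
    - [0,0,0]
    - [0,0,0]
    - [0,0,0]
  twist: [0,0,0,0,0]

```text
clock: 26.05
tool_pos: [0.5067, -0.2766, 0.1616]
orientation: [-179.8, -0.0, 69.1]
force: [1.2, 0.4, 0.4]
gripper_width: 0.821
```

Run:
```python
from base import *
z=snap('wrist','w18'); print(z['T'].round(4)); crop(z,'w18c',0,512,0,384,1.5)
P=cloud(z); zz=P[...,2]
for lo,hi,n in [(.02,.032,'plate'),(.066,.076,'top')]:
    m=(zz>lo)&(zz<hi); m[:, :200]=0; m[:,320:]=0; m[250:]=0
    A=P[m]; A=A[np.linalg.norm(A[:,:2]-[.512,-.262],axis=1)<.065]
    c,_,_,_=np.linalg.lstsq(np.c_[A[:,:2]-A[:,:2].mean(0),np.ones(len(A))],A[:,2],rcond=None); print(n,len(A),np.median(A[:,2]).round(4),'slopes',c[:2].round(4))
s=snap('top','t18'); crop(s,'t18c',90,400,90,270,2.5)
s=snap('side','s18'); crop(s,'s18c',130,400,120,330,2.9)
```

```text
[[ 3.575e-01  9.339e-01 -2.700e-03  5.067e-01]
 [ 9.339e-01 -3.575e-01  1.900e-03 -2.766e-01]
 [ 8.000e-04 -3.200e-03 -1.000e+00  1.616e-01]
 [ 0.000e+00  0.000e+00  0.000e+00  1.000e+00]]
plate 3966 0.0261 slopes [ 0.0007 -0.0025]
top 2300 0.0721 slopes [0.0057 0.0037]
```

View pics/w18c.png

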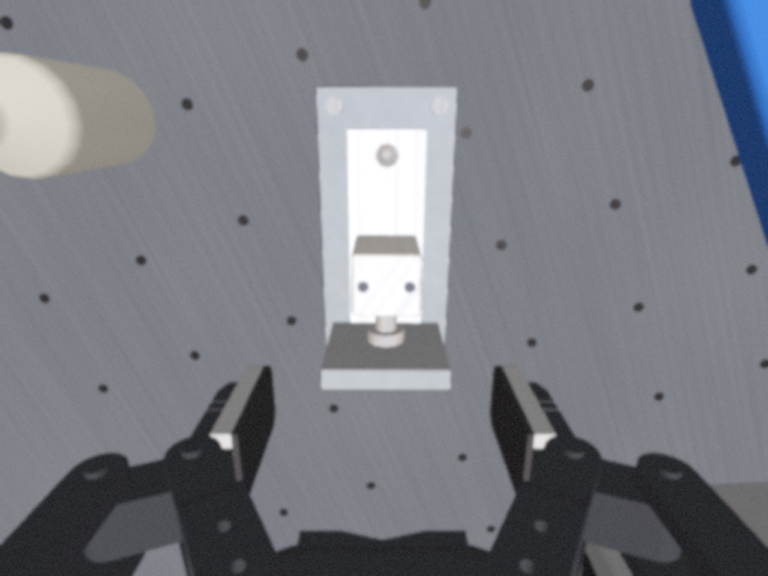

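View pics/s18c.png

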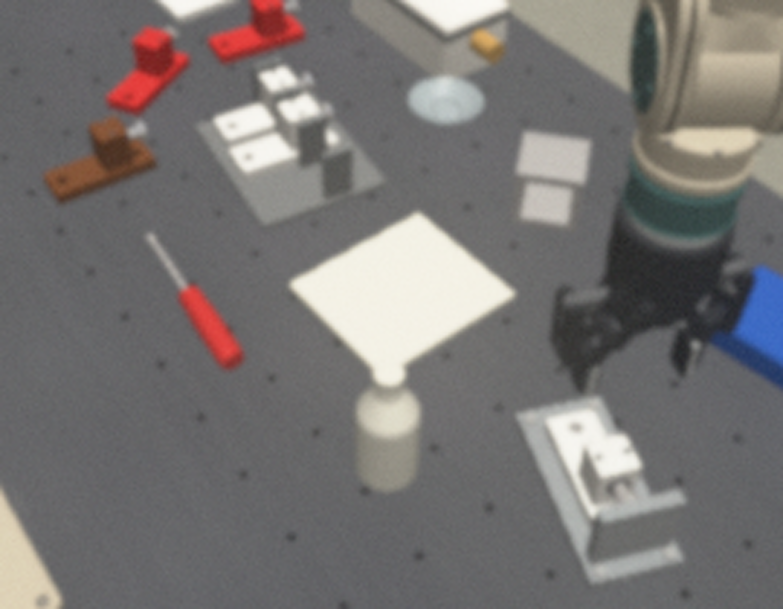

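```bash
python3 -c "
from plant import job, monitor
print(monitor.read_state()['force']); print(job.hand_in())"
```

```text
[-0.42565275 -0.10139584  0.31628181]
the job is handed in; nothing more can be done
None
```

I squeezed the three plungers from left to right at 25 N and they gave about 3.7, 6.2 and 9.6 mm, so the right-hand unit is the softest. I stood that unit on the white pad and let go. I then took it again by the sides of its block and lowered it onto the base's two pins, plunger towards the stop plate. I handed the job in at about 26 s; no verdict was reported.

**Last checks:**
- **Seating:** the foot plate's top measured 26.1 mm over the table, where 26 mm is flat on the base. Its slopes were under 0.003 rad.
- **Pins:** the tail pin shows in its hole. The front hole was hidden by the block, so I judge that pin only from the plate lying flat.
- **Block top:** a fit to the block's top gave up to 0.006 rad, within the limit.
- **Other things:** in the last side picture the other two units still stand in their slots, the bottle stands and the screwdriver lies where it was. I took a top picture too but did not look at it. That leaves the hollow block and lens tube without a final check, though the arm never worked near them.
- **Let go:** the fingers are open and clear of everything.

**Disagreement found:** the wrist camera's calibration changed by about 2 mm with tool yaw. I therefore did the final alignment from pictures showing the hole and the pin together.

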